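# Make up the transmitter and receiver kits at the radio bench

### The job

Make up the two kits for the radio-building evening: the large coil, the tuning capacitor and the panel meter go into the tray with three equal compartments, one to a compartment, each standing flat on the compartment's floor the way it stands now (meter dial up). The small coil goes upright into the empty square compartment of the other tray, and the circuit board with the pull bar comes out of its rack and stands fully down and upright in that tray's card slot. Set the parts down rather than dropping them, let go of everything, and leave the tuning knob, the insulator and the mug where they are.

Things in the scene. Friction and masses are not known exactly. Their poses are not given: they have to be found in the camera images.
- tray_three: Fixed wooden transmitter-kit tray, 280 (x) by 108 (y) mm, walls 16 mm high and 4 thick, floor 4 mm thick. Three equal empty compartments in a row along x, each 88 (x) by 100 (y) mm inside, centred at x = -92, 0 and +92 mm. Origin: centre of its underside, on the bench; z up.
- tray_slot: Fixed wooden receiver-kit tray, 190 (x) by 114 (y) mm, walls 16 mm high, floor 4 mm thick. Empty square compartment, 66 x 66 mm, centre x=-58, y=-20; washers and screws lie in the next ones. At the +x end a card slot along y, centre x=+68, y=0: 106 mm long, 5.5 wide, floor 4 and top 32 mm above the bench, its top 10 mm flared to a 21 mm mouth. Origin: centre of underside, on the bench.
- coil_large: Large plug-in coil, standing upright: brown former 46 mm in diameter wound with copper, on a brown round base 56 mm in diameter and 8 mm thick; 72 mm high in all; about 0.14 kg. Its origin is the centre of its underside, z up.
- coil_small: Small plug-in coil, standing upright: brown former 28 mm in diameter wound with copper, on a round base 34 mm in diameter and 6 mm thick; 48 mm high in all; about 0.06 kg. Its origin is the centre of its underside, z up.
- meter: Round black panel meter lying on its back with the ivory dial up: flange 60 mm in diameter and 8 mm thick at the top (34 to 42 mm above the underside), over a round body 50 mm in diameter; 42 mm high in all; about 0.16 kg. Grip it by the flange. Its origin is the centre of its underside, z up.
- capacitor: Air-spaced tuning capacitor: aluminium plates in a frame 60 mm long (x), 44 wide (y), 42 high, with white ceramic bars along its two long top edges; a 6 mm brass shaft sticks out 16 mm from the -x end, 22 mm up. About 0.2 kg. Grip it across y. Origin: centre of the frame's underside, z up.
- card: Green circuit board on edge, 3.5 mm thick (x), 90 long (y), 75 high; aluminium pull bar along its top, 10 mm thick, the top 13 mm; parts on its -x face 8 mm thick, up to 51 mm high. It stands 24 mm deep (lower edge 6 mm up) in a fixed black rack 96 x 90 x 30 mm, which keeps a shorter board (42 mm high, no bar) 42 mm away at -x. 0.11 kg. Origin: middle of its lower edge, z up.
- knob: Tuning knob, not wanted now: black fluted knob 38 mm in diameter on an aluminium dial skirt 52 mm in diameter, 26 mm high. Its origin is the centre of its underside, z up.
- insulator: White ribbed ceramic stand-off insulator, not wanted now: 40 mm in diameter at the foot, 52 mm high. Its origin is the centre of its underside, z up.
- mug: White mug, 74 mm in diameter, 88 mm high, with a handle on its +y side. Its origin is the centre of its underside, z up.

How it is judged:
At the end, for the whole second after the job is handed in: Large coil, capacitor, meter: one on the floor of each of the three compartments; small coil on the floor of the square one; board on the slot floor (heights within 4 mm), 5 mm off its middle plane, 13 mm along, 0.12 rad yaw. All upright within 0.15 rad, at rest, released (((x of coil_large in the frame of tray_three between -0.136 and -0.048 m and y of coil_large in the frame of tray_three between -0.05 and 0.05 m and z of coil_large in the frame of tray_three between 0 and 0.008 m) or (x of capacitor in the frame of tray_three between -0.136 and -0.048 m and y of capacitor in the frame of tray_three between -0.05 and 0.05 m and z of capacitor in the frame of tray_three between 0 and 0.008 m) or (x of meter in the frame of tray_three between -0.136 and -0.048 m and y of meter in the frame of tray_three between -0.05 and 0.05 m and z of meter in the frame of tray_three between 0 and 0.008 m)) and ((x of coil_large in the frame of tray_three between -0.044 and 0.044 m and y of coil_large in the frame of tray_three between -0.05 and 0.05 m and z of coil_large in the frame of tray_three between 0 and 0.008 m) or (x of capacitor in the frame of tray_three between -0.044 and 0.044 m and y of capacitor in the frame of tray_three between -0.05 and 0.05 m and z of capacitor in the frame of tray_three between 0 and 0.008 m) or (x of meter in the frame of tray_three between -0.044 and 0.044 m and y of meter in the frame of tray_three between -0.05 and 0.05 m and z of meter in the frame of tray_three between 0 and 0.008 m)) and ((x of coil_large in the frame of tray_three between 0.048 and 0.136 m and y of coil_large in the frame of tray_three between -0.05 and 0.05 m and z of coil_large in the frame of tray_three between 0 and 0.008 m) or (x of capacitor in the frame of tray_three between 0.048 and 0.136 m and y of capacitor in the frame of tray_three between -0.05 and 0.05 m and z of capacitor in the frame of tray_three between 0 and 0.008 m) or (x of meter in the frame of tray_three between 0.048 and 0.136 m and y of meter in the frame of tray_three between -0.05 and 0.05 m and z of meter in the frame of tray_three between 0 and 0.008 m)) and x of coil_small in the frame of tray_slot between -0.091 and -0.025 m and y of coil_small in the frame of tray_slot between -0.053 and 0.013 m and z of coil_small in the frame of tray_slot between 0 and 0.008 m and x of card in the frame of tray_slot between 0.063 and 0.073 m and y of card in the frame of tray_slot between -0.013 and 0.013 m and z of card in the frame of tray_slot between 0 and 0.008 m and angle between the y axis of card and the y axis of tray_slot, either way round below 0.12 rad and angle between each of coil_large, capacitor, meter, coil_small, card's own z axis and vertical below 0.15 rad and linear speed of each of coil_large, capacitor, meter, coil_small, card below 0.02 m/s); the robot touches nothing.
It fails at once if the tuning knob, the insulator or the mug is moved more than 25 mm or tipped over (distance of any of knob, insulator, mug from where it was at the start of the episode above 0.025 m or angle between any of knob, insulator, mug's own z axis and vertical above 0.6 rad).
It fails at once if a coil, the capacitor or the meter is dropped: it falls free at over 0.7 m/s (a drop of some 25 mm) ((linear speed of coil_large above 0.7 m/s and contact force between the fingers and coil_large below 0.05 N) or (linear speed of coil_small above 0.7 m/s and contact force between the fingers and coil_small below 0.05 N) or (linear speed of meter above 0.7 m/s and contact force between the fingers and meter below 0.05 N) or (linear speed of capacitor above 0.7 m/s and contact force between the fingers and capacitor below 0.05 N)).
It also fails if it takes over 128 s, if anything falls off the work surface, if the arm or the gripper's body presses on something with over 40 N, if the wrist force passes 120 N, or if a joint passes its speed limit or range.

### The arm

A 6-joint arm with a two-finger parallel gripper is mounted at the origin on the work surface. World frame = base frame: x ahead of the robot, y to its left, z up, the work surface at z = 0. Lengths are in m, angles in rad, forces in N, time in s.
With the tool pointing down it reaches from about 0.225 to 0.725 m from the base axis. Payload 3.1 kg.
Tool frame: the origin (TCP) lies midway between the tips of the shut fingers; the grasp point (between the pads) lies 19 mm behind it (bot.grip_depth is the distance from the TCP to the grasp point, in m); z points along the fingers, y is the direction in which the jaws open and shut (so a half turn about z gives the same grasp; the last joint's range is limited). The gripper opens to 85 mm and grips with 20 to 120 N. Pads are 22 mm wide; open, the fingers measure 114 mm over their backs; the gripper's body (76 mm by 85 mm) begins 54 mm behind the grasp point. The pads swing forward as they close: fully open they stand 13 mm farther back than shut.
Start: joints at [0.975, 0.048, 0.099, 1.622, 0, 1.443], TCP at [0.237, 0.469, 0.231] pointing down, gripper open.
Joint ranges: [-2.91, 2.91], [-0.99, 1.94], [-1.21, 1.42], [-2.12, 2.29], [-1.49, 1.47], [-3.14, 3.14]. Speed limits (rad/s): [2.79, 2.79, 3.14, 3.14, 3.14, 3.14].

### API

Orientations are given as a unit quaternion [w, x, y, z].
In Python, from cell import bot gives the robot as it stands.
- The arm moves only by the tool step_arm, never from a script. Its argument "moves" is a list of rows, each an object of numbers: "tx", "ty", "tz": the shift along the tool's x, y, z in cm; "wx", "wy", "wz": the turn, a rotation vector about the tool's x, y, z in degrees; "claw": the opening, from -1 (shut) to 1 (fully open), so that 0 is half open. A call has 1 to 20 rows; each row shifts and turns the pose as measured when the row begins, along the tool's axes as they then stand; what a row does not reach is not made up. A row lasts 1/10 s, in which the tool goes at most 50 mm and 8.59 degrees, less where a joint would pass 70% of its speed; a pose out of reach is approached as far as the arm can. A call with a gripper value outside its range is refused whole. The fingers move at their own pace and stop on an object; the grip force is fixed at half the most. Time passes only in rows, so rows that do not move let the fingers close. It gives the time, the measured TCP pose, the force and the opening at its end, in the units of the state.
- bot.state(): the state, without advancing time (a new reading comes with each control period).
- bot.capture(name): name is "side" or "top"; returns a dict with "img" (384x512x3 uint8, red, green, blue), "fx", "fy", "cx", "cy" (pixels), "extrinsics" (4x4, takes a point from camera to world coordinates). Camera axes: x right, y down, z forward; pixel columns grow to the right and rows downward; lengths in m; the calibration is good to about 2 mm. A picture is of the moment at which its call begins. There is no depth.
- bot.hand_in(): hands the job in, once; it reports no verdict.
The state is a dict: "time": time; "joints": joint angles; "qvel": joint speeds; "tau": joint torques, N m; "tcp_pos": TCP position; "tcp_rot": TCP orientation; "wrist_force": force on the tool from outside, world axes, zero at the start; "moment": the same for the moment, N m; "width": opening from 0.0 (shut) to 1.0 (fully open).
Only numpy, scipy, OpenCV 4.12 (cv2) and the standard library are available. Lean on these libraries where they do the work, as an engineer would, in place of code of your own. Each camera call takes 0.05 s, during which the arm holds its last target.

## Working session

There is one attempt and no reset: what is moved stays moved. The work goes in short steps, Python scripts to look and compute and a tool call to move; the robot and the scene stay as the last step left them, time stands still between calls to the robot, and variables do not carry over. Pictures are saved under pics/ and viewed, and the job is handed in when it is done.

Besides the shell and the picture viewer there is one more tool, called after "Call:" as a command line: name --argument value ..., lists and objects as JSON in quotes. step_arm: Moves the arm, as the interface text tells. Its arguments: {"type":"object","properties":{"moves":{"type":"array"}},"required":["moves"]}

```bash
ls; mkdir -p pics
python3 - <<'E'
from cell import bot
import cv2,numpy as np
s=bot.state();print(s)
for n in("top","side"):
    c=bot.capture(n);cv2.imwrite(f"pics/{n}0.png",c["img"][:,:,::-1]);print(n,c["fx"],c["fy"],c["cx"],c["cy"],c["extrinsics"])
E
```

```text
pics
{'time': 0.0, 'joints': array([ 9.75176401e-01,  4.87322988e-02,  9.76065436e-02,  1.62197709e+00,
       -3.44960108e-05,  1.44301587e+00]), 'qvel': array([ 0.00110965,  0.00060857, -0.00087445,  0.00056619, -0.00041018,
        0.00047331]), 'tau': array([ 7.28254727e-04, -3.38785100e+01,  3.20013642e+01,  2.04735424e-02,
       -8.09983317e-05, -6.80489777e-06]), 'tcp_pos': array([0.2364271 , 0.46808086, 0.2301311 ]), 'tcp_rot': array([-3.91966688e-04,  2.31792105e-01,  9.72764663e-01, -1.08474464e-03]), 'wrist_force': array([ 0.12848323, -0.14155376, -0.63205067]), 'moment': array([-0.04042193,  0.01032165, -0.02297564]), 'width': 0.9987752555779069}
top 349.4881336514351 349.4881336514351 257.48875641228926 189.30725102924444 [[-0.01993841 -0.995409    0.09361296  0.49290751]
 [-0.99979269  0.01946411 -0.00597694 -0.00200924]
 [ 0.00412741 -0.09371272 -0.99559072  0.825386  ]
 [ 0.          0.          0.          1.        ]]
side 371.0120432949007 371.0120432949007 254.55560799439493 187.6241815847022 [[ 0.81657079 -0.28426751  0.50239838  0.12237774]
 [-0.57724372 -0.40008418  0.71184432 -0.58745188]
 [-0.00135257 -0.87127759 -0.49078869  0.45364907]
 [ 0.          0.          0.          1.        ]]
```

View pics/top0.png

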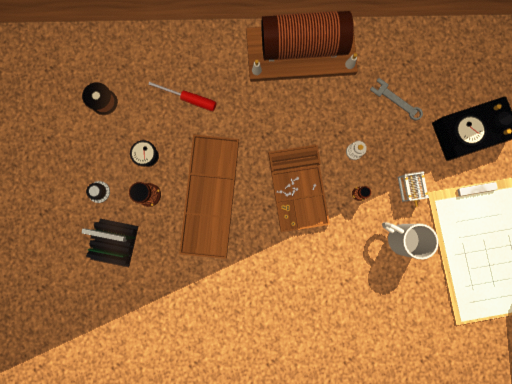

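View pics/side0.png

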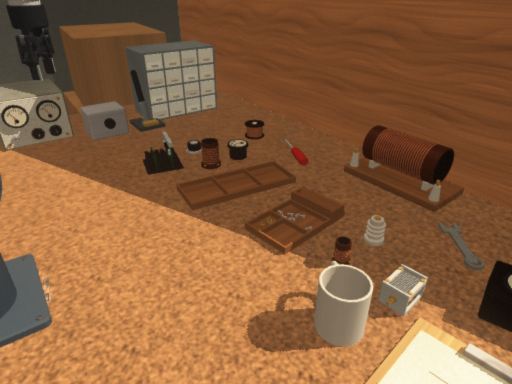

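Run:
```python
import cv2
a=cv2.imread("pics/top0.png")
cv2.imwrite("pics/t_a.png",cv2.resize(a[125:275,70:250],None,fx=4.4,fy=4,interpolation=cv2.INTER_CUBIC)[:, :])
cv2.imwrite("pics/t_b.png",cv2.resize(a[130:270,255:445],None,fx=4,fy=4,interpolation=cv2.INTER_CUBIC))
b=cv2.imread("pics/side0.png")
cv2.imwrite("pics/s_a.png",cv2.resize(b[115:255,135:335],None,fx=4,fy=4,interpolation=cv2.INTER_CUBIC))
cv2.imwrite("pics/s_b.png",cv2.resize(b[205:345,300:450],None,fx=4,fy=4,interpolation=cv2.INTER_CUBIC))
```

```text
(no output)
```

View pics/t_a.png

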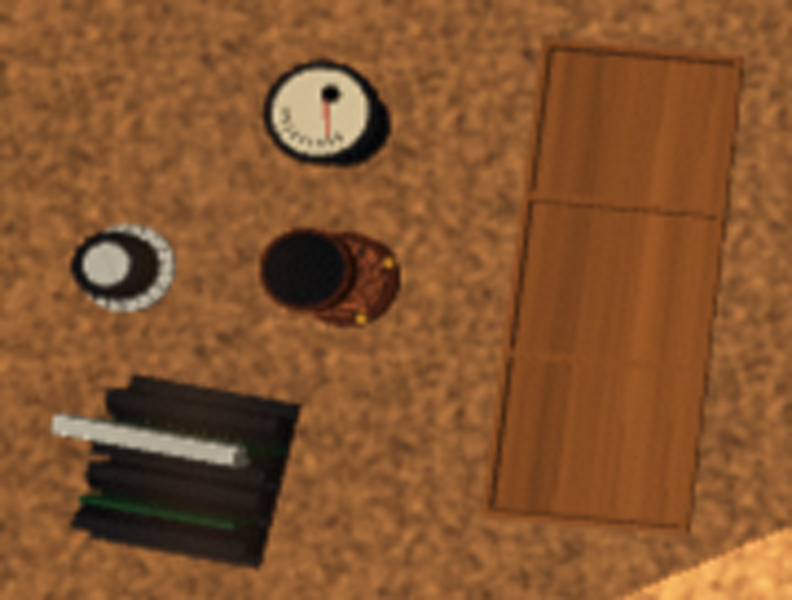

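View pics/t_b.png

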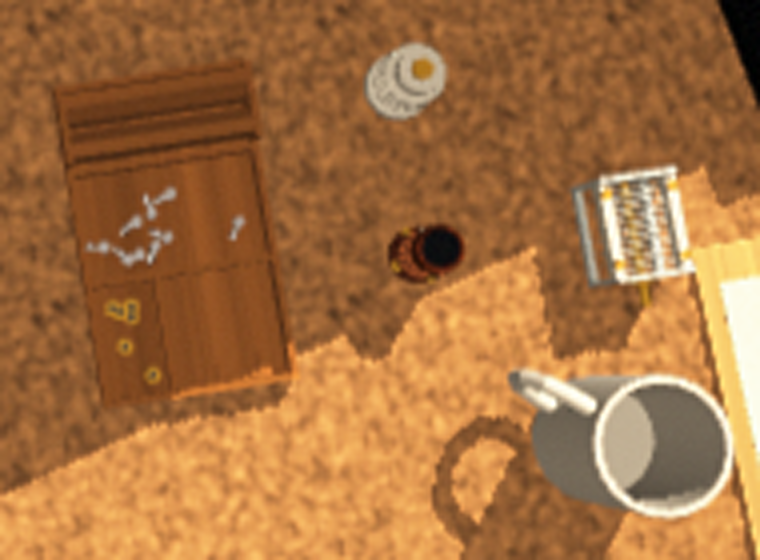

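View pics/s_a.png

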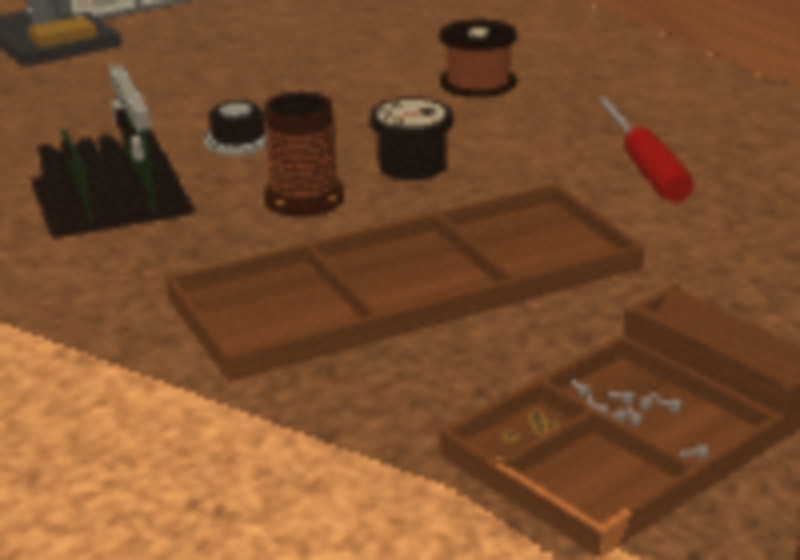

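View pics/s_b.png

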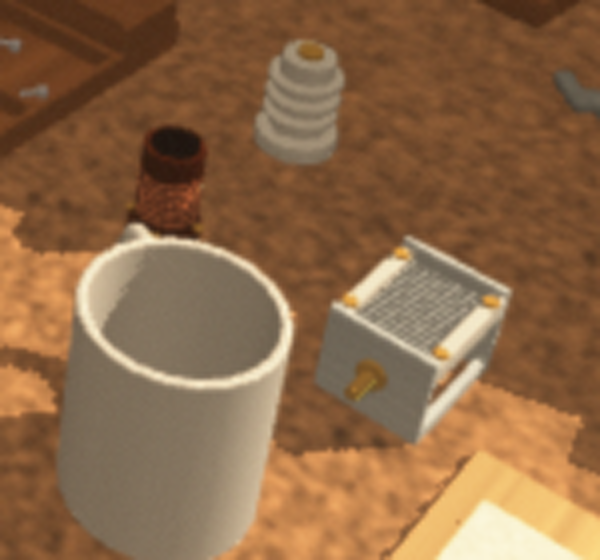

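```bash
cat > h.py <<'E'
import numpy as np,cv2
C={'top':(349.4881336514351,257.48875641228926,189.30725102924444,np.array([[-0.01993841,-0.995409,0.09361296,0.49290751],[-0.99979269,0.01946411,-0.00597694,-0.00200924],[0.00412741,-0.09371272,-0.99559072,0.825386],[0,0,0,1]])),
'side':(371.0120432949007,254.55560799439493,187.6241815847022,np.array([[0.81657079,-0.28426751,0.50239838,0.12237774],[-0.57724372,-0.40008418,0.71184432,-0.58745188],[-0.00135257,-0.87127759,-0.49078869,0.45364907],[0,0,0,1]]))}
def px2w(u,v,z,cam='top'):
    f,cx,cy,E=C[cam]; d=E[:3,:3]@np.array([(u-cx)/f,(v-cy)/f,1]); o=E[:3,3]
    return o+d*(z-o[2])/d[2]
def w2px(p,cam='top'):
    f,cx,cy,E=C[cam]; q=E[:3,:3].T@(np.array(p)-E[:3,3]); return f*q[0]/q[2]+cx,f*q[1]/q[2]+cy
def blob(img,box,fn,k=4):
    u0,v0,u1,v1=box; r=cv2.resize(img[v0:v1,u0:u1],None,fx=k,fy=k,interpolation=cv2.INTER_CUBIC)
    m=fn(r.astype(int)).astype(np.uint8)*255
    m=cv2.morphologyEx(m,cv2.MORPH_CLOSE,np.ones((9,9),np.uint8))
    cs,_=cv2.findContours(m,cv2.RETR_EXTERNAL,cv2.CHAIN_APPROX_NONE)
    c=max(cs,key=cv2.contourArea)
    conv=lambda p:np.array([(p[0]+.5)/k-.5+u0,(p[1]+.5)/k-.5+v0])
    return np.array([conv(p) for p in c[:,0,:]]),m
E
cat > m1.py <<'E'
from h import *
a=cv2.imread("pics/top0.png")
def circ(name,box,fn,z,cam='top',img=a):
    c,m=blob(img,box,fn); w=np.array([px2w(*p,z,cam)[:2] for p in c]).astype(np.float32)
    (x,y),r=cv2.minEnclosingCircle(w); h=cv2.convexHull(w); e=cv2.fitEllipse(w)
    print(name,'px',c.mean(0).round(1),'minc',round(x,4),round(y,4),round(r,4),'ell',np.round(e[0],4),np.round(e[1],4)); cv2.imwrite(f'pics/m_{name}.png',m)
circ('meter_dial',(125,135,165,172),lambda r:(r.min(2)>110),.042)
circ('coilL',(126,176,166,212),lambda r:(r.max(2)<45),.072)
circ('coilS',(349,180,376,206),lambda r:(r.max(2)<45),.048)
circ('knobtop',(80,180,115,206),lambda r:(r.min(2)>130),.026)
for n,box,fn,z in[('capbars',(395,165,432,205),lambda r:(r.min(2)>150),.042),('bar',(70,222,132,250),lambda r:(r.min(2)>95),.081)]:
    c,m=blob(a,box,fn); cv2.imwrite(f'pics/m_{n}.png',m)
    w=np.array([px2w(*p,z)[:2] for p in c]).astype(np.float32); print(n,cv2.minAreaRect(w))
    print(cv2.boxPoints(cv2.minAreaRect(w)).round(4).tolist())
E
python3 m1.py
python3 - <<'E'
from h import *
A=lambda x,y,z:px2w(70+x/4.4-.4,125+y/4-.4,z)[:2].round(4)
B=lambda x,y,z:px2w(255+x/4-.4,130+y/4-.4,z)[:2].round(4)
t3=np.array([A(548,44,.016),A(743,60,.016),A(688,530,.016),A(487,513,.016)]);print(t3,t3.mean(0))
for i in range(4):print(np.linalg.norm(t3[i]-t3[(i+1)%4]))
ts=[B(294,375,.016),B(102,404,.016),B(250,150,.016),B(73,172,.016)];print('ts',ts)
print('slot top',[B(52,90,.032),B(248,64,.032),B(260,140,.032),B(66,162,.032)])
print('slot groove',B(72,132,.022),B(250,104,.022))
print('cap',[B(*p,.042) for p in [(600,178),(675,167),(693,270),(615,282)]])
print('bar',[A(*p,.081) for p in [(53,415),(53,435),(245,447),(242,466)]])
E
```

```text
meter_dial px [142.3 152.6] minc 0.6555 0.2529 0.0246 ell [0.6556 0.2532] [0.0477 0.0478]
coilL px [140.3 192.1] minc 0.5623 0.2473 0.0229 ell [0.5627 0.2474] [0.0391 0.0458]
coilS px [363.3 191.8] minc 0.5556 -0.2438 0.0135 ell [ 0.5561 -0.2445] [0.0198 0.0261]
knobtop px [ 93.6 190.6] minc 0.5724 0.3688 0.0113 ell [0.5725 0.3689] [0.0212 0.0217]
capbars ((0.567479133605957, -0.36504095792770386), (0.061220262199640274, 0.046001262962818146), 7.95158052444458)
[[0.5339999794960022, -0.3465000092983246], [0.5403000116348267, -0.3921000063419342], [0.6010000109672546, -0.38359999656677246], [0.5946000218391418, -0.33799999952316284]]
bar ((0.47353142499923706, 0.3232375979423523), (0.09073373675346375, 0.011414551176130772), 77.70034790039062)
[[0.45829999446868896, 0.2800999879837036], [0.46939998865127563, 0.2777000069618225], [0.4887999892234802, 0.36629998683929443], [0.47760000824928284, 0.36880001425743103]]
[[0.6991 0.14  ]
 [0.6876 0.0356]
 [0.415  0.0682]
 [0.4267 0.1724]] [0.5571  0.10405]
0.10503147147403014
0.2745423828846832
0.10485480437252268
0.2743201049868566
ts [array([ 0.487 , -0.1682]), array([ 0.4726, -0.057 ]), array([ 0.6185, -0.1475]), array([ 0.6075, -0.0435])]
slot top [array([ 0.6531, -0.0318]), array([ 0.6662, -0.1453]), array([ 0.6217, -0.1506]), array([ 0.6111, -0.0389])]
slot groove [ 0.6301 -0.0432] [ 0.6447 -0.1474]
cap [array([ 0.5946, -0.3405]), array([ 0.6001, -0.3834]), array([ 0.5415, -0.3898]), array([ 0.5356, -0.3454])]
bar [array([0.4873, 0.3666]), array([0.4768, 0.3663]), array([0.4687, 0.2743]), array([0.4588, 0.2756])]
```

Run:
```python
import cv2
a=cv2.imread("pics/top0.png"); b=cv2.imread("pics/side0.png")
x=cv2.resize(a[142:232,262:332],None,fx=6,fy=6,interpolation=cv2.INTER_CUBIC)
cv2.imwrite("pics/slot_t.png",cv2.convertScaleAbs(x,alpha=1.8))
x=cv2.resize(b[180:255,240:350],None,fx=7,fy=7,interpolation=cv2.INTER_CUBIC)
cv2.imwrite("pics/slot_s.png",cv2.convertScaleAbs(x,alpha=1.8))
```

```text
(no output)
```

View pics/slot_t.png

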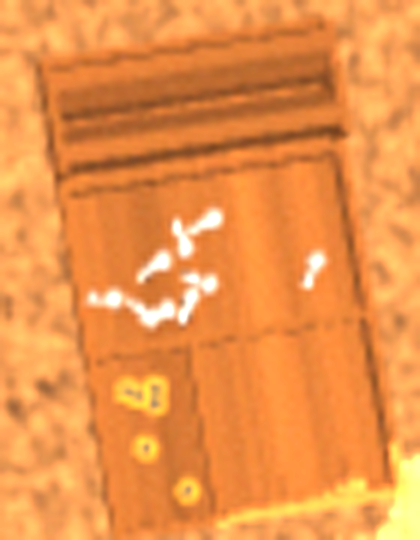

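View pics/slot_s.png

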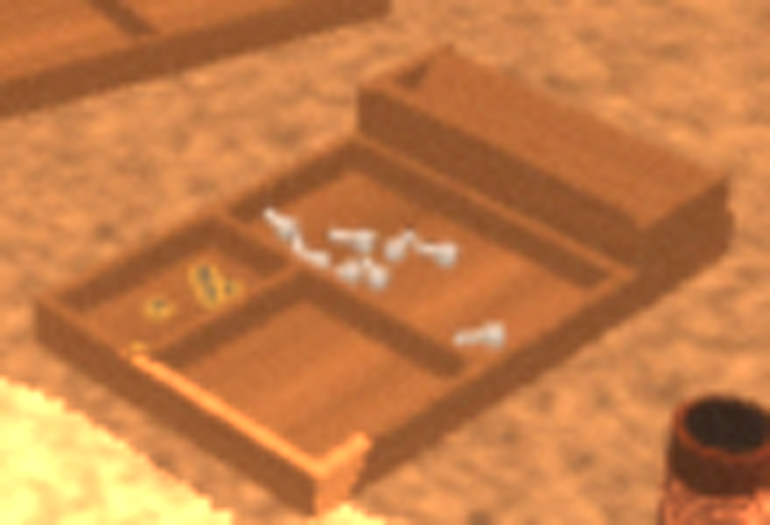

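Run:
```python
from h import *
A=lambda x,y,z:px2w(262+(x+.5)/6-.5,142+(y+.5)/6-.5,z)[:2].round(4)
P=[A(40,65,.032),A(325,25,.032),A(60,165,.032),A(347,130,.032)]
print('block',P,np.mean(P,0), np.degrees([np.arctan2(P[1][0]-P[0][0],-(P[1]-P[0])[1]),np.arctan2(P[3][0]-P[2][0],-(P[3]-P[2])[1])]))
g=[A(65,118,.022),A(328,88,.022)];print('groove',g,np.mean(g,0),np.degrees(np.arctan2(g[1][0]-g[0][0],-(g[1]-g[0])[1])))
Q=[A(115,530,.016),A(390,485,.016)];print('end',Q,np.mean(Q,0))
S=lambda x,y,z:px2w(240+(x+.5)/7-.5,180+(y+.5)/7-.5,z,'side')[:2].round(4)
print('side block near-left,left-far,right-far,right-near',S(362,95,.032),S(447,48,.032),S(728,183,.032),S(640,230,.032))
print('side tray',S(38,303,.016),S(312,470,.016))
import itertools
yaw=np.radians(6.8)
for c in [(.5705,-.1007)]:
  for p in [(-95,57,16),(-95,-57,16),(68,53,22),(68,-53,22),(57.5,53,32),(57.5,-53,32),(78.5,53,32)]:
    X=c[0]+(p[0]*np.cos(yaw)-p[1]*np.sin(yaw))/1e3;Y=c[1]+(p[0]*np.sin(yaw)+p[1]*np.cos(yaw))/1e3
    u,v=w2px((X,Y,p[2]/1e3)); print(p,round((u-262)*6),round((v-142)*6))
```

```text
block [array([ 0.6524, -0.0333]), array([ 0.6659, -0.1433]), array([ 0.6134, -0.04  ]), array([ 0.6249, -0.1503])] [ 0.63915  -0.091725] [6.99676636 5.9522159 ]
groove [array([ 0.6333, -0.0429]), array([ 0.6432, -0.1453])] [ 0.63825 -0.0941 ] 5.5221755457438535
end [array([ 0.4741, -0.0585]), array([ 0.4892, -0.1647])] [ 0.48165 -0.1116 ]
side block near-left,left-far,right-far,right-near [ 0.6069 -0.0446] [ 0.65   -0.0372] [ 0.6632 -0.1498] [ 0.6226 -0.1529]
side tray [ 0.4691 -0.0619] [ 0.4854 -0.169 ]
(-95, 57, 16) 105 540
(-95, -57, 16) 398 499
(68, 53, 22) 55 120
(68, -53, 22) 325 83
(57.5, 53, 32) 60 142
(57.5, -53, 32) 334 104
(78.5, 53, 32) 52 88
```

Run:
```python
from h import *
print(px2w(262+290/6,142+420/6,.004))
b=cv2.imread("pics/side0.png");k=4;x=cv2.resize(b,None,fx=k,fy=k,interpolation=cv2.INTER_CUBIC)
def ring(c,r,z,col=(0,255,0)):
    p=np.array([[ (q+.5)*k-.5 for q in w2px((c[0]+r*np.cos(t),c[1]+r*np.sin(t),z),'side')] for t in np.linspace(0,6.3,60)]);cv2.polylines(x,[p.astype(int).reshape(-1,1,2)],True,col,1)
ring((.6555,.253),.030,.042);ring((.6555,.253),.025,.0)
ring((.5623,.2473),.023,.072);ring((.5623,.2473),.028,0)
ring((.5556,-.2442),.014,.048);ring((.5556,-.2442),.017,0)
def poly(P,col=(0,255,0)):
    p=np.array([[(q+.5)*k-.5 for q in w2px(a,'side')] for a in P]);cv2.polylines(x,[p.astype(int).reshape(-1,1,2)],True,col,1)
poly([(.534,-.3465,.042),(.5403,-.3921,.042),(.601,-.3836,.042),(.5946,-.338,.042)])
poly([(.4583,.2801,.081),(.4694,.2777,.081),(.4888,.3663,.081),(.4776,.3688,.081)])
cv2.imwrite("pics/ov1.png",x[120*k:195*k,135*k:280*k]);cv2.imwrite("pics/ov2.png",x[225*k:325*k,315*k:440*k])
```

```text
[ 0.51421229 -0.12991847  0.004     ]
```

View pics/ov1.png

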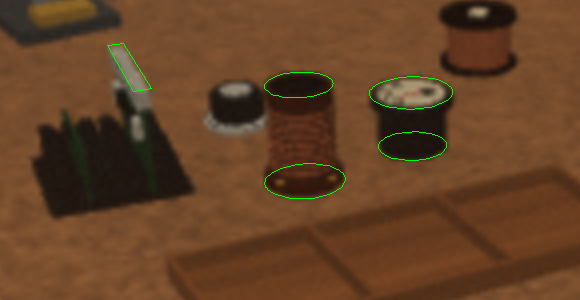

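View pics/ov2.png

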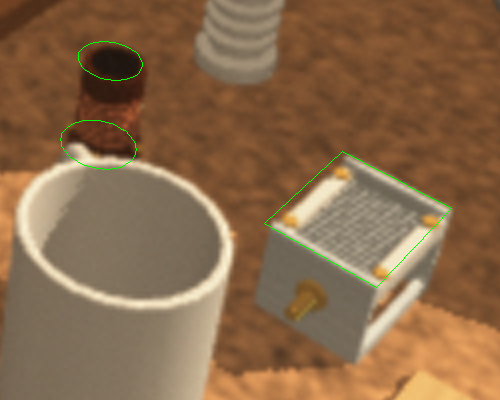

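```bash
cat > plan.py <<'E'
import sys,numpy as np
from cell import bot
from scipy.spatial.transform import Rotation as R
def pose():
    s=bot.state();w,x,y,z=s['tcp_rot'];return s,np.array(s['tcp_pos']),R.from_quat([x,y,z,w])
s,p,r=pose();M=r.as_matrix();al=np.degrees(np.arctan2(M[1,1],M[0,1]))
print('t',round(s['time'],2),'p',p.round(4),'alpha',al.round(2),'zaxis',M[:,2].round(4),'w',round(s['width'],3),'F',np.round(s['wrist_force'],2),'j',np.round(s['joints'],2))
if len(sys.argv)>4:
    t=np.array([float(v) for v in sys.argv[1:4]]);a=float(sys.argv[4])
    # target rotation: z down, y at alpha
    a_=np.radians(a);y=np.array([np.cos(a_),np.sin(a_),0]);z=np.array([0,0,-1.]);T=np.c_[np.cross(y,z),y,z]
    rv=np.degrees((r.inv()*R.from_matrix(T)).as_rotvec());d=T.T@(t-p)*100
    print('rotvec deg',rv.round(2),' after rot: t cm',d.round(2))
E
python3 plan.py .4735 .3232 .13 -12.3
```

```text
t 0.1 p [0.2364 0.4681 0.2302] alpha 63.2 zaxis [-0.0012 -0.0018 -1.    ] w 1.0 F [0.49 0.2  0.05] j [0.98 0.05 0.1  1.62 0.   1.44]
rotvec deg [-1.20e-01  7.00e-02  7.55e+01]  after rot: t cm [-9.11 26.25 10.02]
```

Call:
step_arm --moves '[{"wz": 7.6, "claw": 0}, {"wz": 7.6, "claw": 0}, {"wz": 7.6, "claw": 0}, {"wz": 7.6, "claw": 0}, {"wz": 7.6, "claw": 0}, {"wz": 7.6, "claw": 0}, {"wz": 7.6, "claw": 0}, {"wz": 7.6, "claw": 0}, {"wz": 7.6, "claw": 0}, {"wz": 7.6, "claw": 0}, {"tx": -1.1, "ty": 3.2, "tz": 0.8, "claw": 0}, {"tx": -1.1, "ty": 3.2, "tz": 0.8, "claw": 0}, {"tx": -1.1, "ty": 3.2, "tz": 0.8, "claw": 0}, {"tx": -1.1, "ty": 3.2, "tz": 0.8, "claw": 0}, {"tx": -1.1, "ty": 3.2, "tz": 0.8, "claw": 0}, {"tx": -1.1, "ty": 3.2, "tz": 0.8, "claw": 0}, {"claw": 0}]'

```text
schema error: expected keys tx, ty, tz, wx, wy, wz, claw
```

```bash
python3 plan.py .4735 .3232 .11 -12.3
```

```text
t 0.1 p [0.2364 0.4681 0.2302] alpha 63.2 zaxis [-0.0012 -0.0018 -1.    ] w 1.0 F [0.49 0.2  0.05] j [0.98 0.05 0.1  1.62 0.   1.44]
rotvec deg [-1.20e-01  7.00e-02  7.55e+01]  after rot: t cm [-9.11 26.25 12.02]
```

All seven keys are needed in each row.

Call:
step_arm --moves '[{"tx": 0, "ty": 0, "tz": 0, "wx": 0, "wy": 0, "wz": 7.6, "claw": 0}, {"tx": 0, "ty": 0, "tz": 0, "wx": 0, "wy": 0, "wz": 7.6, "claw": 0}, {"tx": 0, "ty": 0, "tz": 0, "wx": 0, "wy": 0, "wz": 7.6, "claw": 0}, {"tx": 0, "ty": 0, "tz": 0, "wx": 0, "wy": 0, "wz": 7.6, "claw": 0}, {"tx": 0, "ty": 0, "tz": 0, "wx": 0, "wy": 0, "wz": 7.6, "claw": 0}, {"tx": 0, "ty": 0, "tz": 0, "wx": 0, "wy": 0, "wz": 7.6, "claw": 0}, {"tx": 0, "ty": 0, "tz": 0, "wx": 0, "wy": 0, "wz": 7.6, "claw": 0}, {"tx": 0, "ty": 0, "tz": 0, "wx": 0, "wy": 0, "wz": 7.6, "claw": 0}, {"tx": 0, "ty": 0, "tz": 0, "wx": 0, "wy": 0, "wz": 7.6, "claw": 0}, {"tx": 0, "ty": 0, "tz": 0, "wx": 0, "wy": 0, "wz": 7.6, "claw": 0}, {"tx": -1.1, "ty": 3.2, "tz": 0.8, "wx": 0, "wy": 0, "wz": 0, "claw": 0}, {"tx": -1.1, "ty": 3.2, "tz": 0.8, "wx": 0, "wy": 0, "wz": 0, "claw": 0}, {"tx": -1.1, "ty": 3.2, "tz": 0.8, "wx": 0, "wy": 0, "wz": 0, "claw": 0}, {"tx": -1.1, "ty": 3.2, "tz": 0.8, "wx": 0, "wy": 0, "wz": 0, "claw": 0}, {"tx": -1.1, "ty": 3.2, "tz": 0.8, "wx": 0, "wy": 0, "wz": 0, "claw": 0}, {"tx": -1.1, "ty": 3.2, "tz": 0.8, "wx": 0, "wy": 0, "wz": 0, "claw": 0}, {"tx": 0, "ty": 0, "tz": 0, "wx": 0, "wy": 0, "wz": 0, "claw": 0}]'

```text
time: 1.8
tcp_pos: [0.4033, 0.3437, 0.1682]
tcp_rot: [0.002, 0.797, 0.603, -0.011]
wrist_force: [-0.1, 0.1, 0.0]
width: 0.5
```

```bash
python3 plan.py .4735 .3232 .11 -12.3
```

```text
t 1.8 p [0.4033 0.3437 0.1682] alpha -15.79 zaxis [-0.015  -0.0175 -0.9997] w 0.5 F [-0.08  0.11  0.  ] j [ 0.58  0.08  0.01  1.52 -0.01  2.43]
rotvec deg [-0.59  1.18 -3.48]  after rot: t cm [-0.51  7.3   5.82]
```

Call:
step_arm --moves '[{"tx": 0, "ty": 0, "tz": 0, "wx": -0.6, "wy": 1.2, "wz": -3.5, "claw": 0}, {"tx": 0, "ty": 0, "tz": 0, "wx": 0, "wy": 0, "wz": 0, "claw": 0}, {"tx": -0.1, "ty": 1.9, "tz": 1.2, "wx": 0, "wy": 0, "wz": 0, "claw": 0}, {"tx": -0.1, "ty": 1.9, "tz": 1.2, "wx": 0, "wy": 0, "wz": 0, "claw": 0}, {"tx": -0.1, "ty": 1.9, "tz": 1.2, "wx": 0, "wy": 0, "wz": 0, "claw": 0}, {"tx": -0.1, "ty": 1.6, "tz": 1.2, "wx": 0, "wy": 0, "wz": 0, "claw": 0}, {"tx": 0, "ty": 0, "tz": 0, "wx": 0, "wy": 0, "wz": 0, "claw": 0}, {"tx": 0, "ty": 0, "tz": 0, "wx": 0, "wy": 0, "wz": 0, "claw": 0}]'

```text
time: 2.6
tcp_pos: [0.4777, 0.3227, 0.1118]
tcp_rot: [-0.001, 0.78, 0.626, -0.003]
wrist_force: [-0.4, -0.2, 0.3]
width: 0.503
```

```bash
python3 plan.py .4735 .3232 .062 -12.3
python3 - <<'E'
from cell import bot
import cv2
for n in("top","side"):
    c=bot.capture(n)["img"][:,:,::-1]; cv2.imwrite(f"pics/{n}1.png",c)
    r=c[200:280,60:160] if n=='top' else c[90:190,110:220]
    cv2.imwrite(f"pics/{n}1c.png",cv2.resize(r,None,fx=5,fy=5,interpolation=cv2.INTER_CUBIC))
E
```

```text
t 2.6 p [0.4777 0.3227 0.1118] alpha -12.45 zaxis [-0.0062 -0.0022 -1.    ] w 0.503 F [-0.42 -0.17  0.33] j [0.48 0.19 0.02 1.4  0.   2.27]
rotvec deg [-0.32  0.2  -0.15]  after rot: t cm [-0.04 -0.42  4.98]
```

View pics/top1c.png

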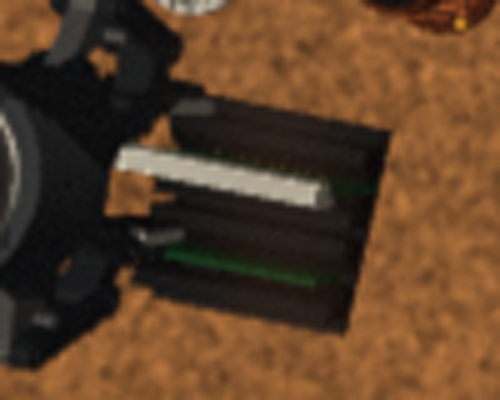

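View pics/side1c.png

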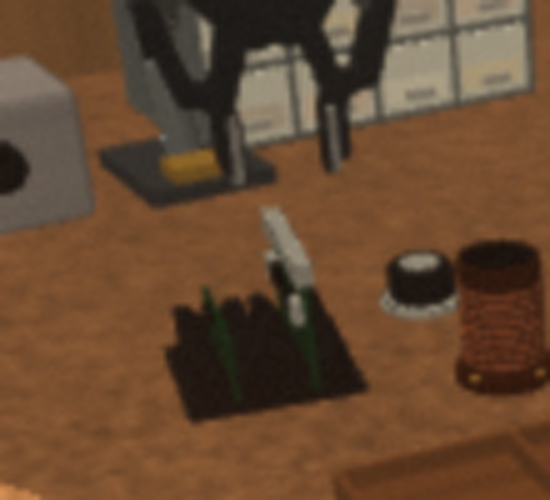

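Call:
step_arm --moves '[{"tx": 0, "ty": -0.4, "tz": 1.2, "wx": -0.3, "wy": 0.2, "wz": 0, "claw": 0}, {"tx": 0, "ty": 0, "tz": 1.2, "wx": 0, "wy": 0, "wz": 0, "claw": 0}, {"tx": 0, "ty": 0, "tz": 1.2, "wx": 0, "wy": 0, "wz": 0, "claw": 0}, {"tx": 0, "ty": 0, "tz": 1.0, "wx": 0, "wy": 0, "wz": 0, "claw": 0}, {"tx": 0, "ty": 0, "tz": 0, "wx": 0, "wy": 0, "wz": 0, "claw": 0}, {"tx": 0, "ty": 0, "tz": 0, "wx": 0, "wy": 0, "wz": 0, "claw": 0}]'

```text
time: 3.3
tcp_pos: [0.4732, 0.3259, 0.0663]
tcp_rot: [0.0, 0.778, 0.628, 0.002]
wrist_force: [0.5, 0.1, -0.9]
width: 0.498
```

```bash
python3 plan.py .4735 .3232 .062 -12.3
```

```text
t 3.3 p [0.4732 0.3259 0.0663] alpha -12.25 zaxis [ 0.0038  0.0026 -1.    ] w 0.498 F [ 0.5   0.05 -0.91] j [ 0.49  0.2  -0.07  1.3   0.    2.27]
rotvec deg [ 0.18 -0.19  0.05]  after rot: t cm [-0.25  0.09  0.43]
```

Call:
step_arm --moves '[{"tx": -0.2, "ty": 0.1, "tz": 0.4, "wx": 0.2, "wy": -0.2, "wz": 0, "claw": 0}, {"tx": 0, "ty": 0, "tz": 0, "wx": 0, "wy": 0, "wz": 0, "claw": -1}, {"tx": 0, "ty": 0, "tz": 0, "wx": 0, "wy": 0, "wz": 0, "claw": -1}, {"tx": 0, "ty": 0, "tz": 0, "wx": 0, "wy": 0, "wz": 0, "claw": -1}, {"tx": 0, "ty": 0, "tz": 0, "wx": 0, "wy": 0, "wz": 0, "claw": -1}, {"tx": 0, "ty": 0, "tz": 0, "wx": 0, "wy": 0, "wz": 0, "claw": -1}, {"tx": 0, "ty": 0, "tz": 0, "wx": 0, "wy": 0, "wz": 0, "claw": -1}, {"tx": 0, "ty": 0, "tz": 0, "wx": 0, "wy": 0, "wz": 0, "claw": -1}]'

```text
time: 4.1
tcp_pos: [0.4746, 0.3238, 0.0632]
tcp_rot: [0.0, 0.779, 0.628, 0.0]
wrist_force: [-0.3, -0.7, -0.3]
width: 0.103
```

```bash
python3 plan.py .4735 .3232 .20 -12.3
```

```text
t 4.1 p [0.4746 0.3238 0.0632] alpha -12.26 zaxis [ 7.e-04  6.e-04 -1.e+00] w 0.103 F [-0.29 -0.69 -0.33] j [ 0.48  0.2  -0.07  1.3   0.    2.27]
rotvec deg [ 0.03 -0.04  0.04]  after rot: t cm [ -0.08  -0.1  -13.68]
```

Call:
step_arm --moves '[{"tx": 0, "ty": 0, "tz": -0.8, "wx": 0, "wy": 0, "wz": 0, "claw": -1}, {"tx": 0, "ty": 0, "tz": -1, "wx": 0, "wy": 0, "wz": 0, "claw": -1}, {"tx": 0, "ty": 0, "tz": -1, "wx": 0, "wy": 0, "wz": 0, "claw": -1}, {"tx": 0, "ty": 0, "tz": -1, "wx": 0, "wy": 0, "wz": 0, "claw": -1}, {"tx": 0, "ty": 0, "tz": -1.5, "wx": 0, "wy": 0, "wz": 0, "claw": -1}, {"tx": 0, "ty": 0, "tz": -2, "wx": 0, "wy": 0, "wz": 0, "claw": -1}, {"tx": 0, "ty": 0, "tz": -2, "wx": 0, "wy": 0, "wz": 0, "claw": -1}, {"tx": 0, "ty": 0, "tz": -2, "wx": 0, "wy": 0, "wz": 0, "claw": -1}, {"tx": 0, "ty": 0, "tz": -2, "wx": 0, "wy": 0, "wz": 0, "claw": -1}, {"tx": 0, "ty": 0, "tz": 0, "wx": 0, "wy": 0, "wz": -6, "claw": -1}, {"tx": 0, "ty": 0, "tz": 0, "wx": 0, "wy": 0, "wz": -6, "claw": -1}, {"tx": 0, "ty": 0, "tz": 0, "wx": 0, "wy": 0, "wz": -6, "claw": -1}, {"tx": 0, "ty": 0, "tz": 0, "wx": 0, "wy": 0, "wz": 0, "claw": -1}]'

```text
time: 5.4
tcp_pos: [0.477, 0.3249, 0.2161]
tcp_rot: [0.003, 0.667, 0.745, 0.007]
wrist_force: [-0.4, 0.2, -0.3]
width: 0.096
```

```bash
python3 plan.py .6375 -.094 .18 6.5
python3 - <<'E'
from cell import bot
import cv2
c=bot.capture('side')["img"][:,:,::-1]; cv2.imwrite("pics/side2.png",c)
cv2.imwrite("pics/side2c.png",cv2.resize(c[40:190,80:240],None,fx=4,fy=4,interpolation=cv2.INTER_CUBIC))
E
```

```text
t 5.4 p [0.477  0.3249 0.2161] alpha 6.39 zaxis [ 0.0142  0.0071 -0.9999] w 0.096 F [-0.36  0.17 -0.25] j [ 0.48  0.16  0.19  1.59 -0.    1.94]
rotvec deg [ 0.85 -0.32 -0.11]  after rot: t cm [-43.44  11.2    3.61]
```

View pics/side2c.png

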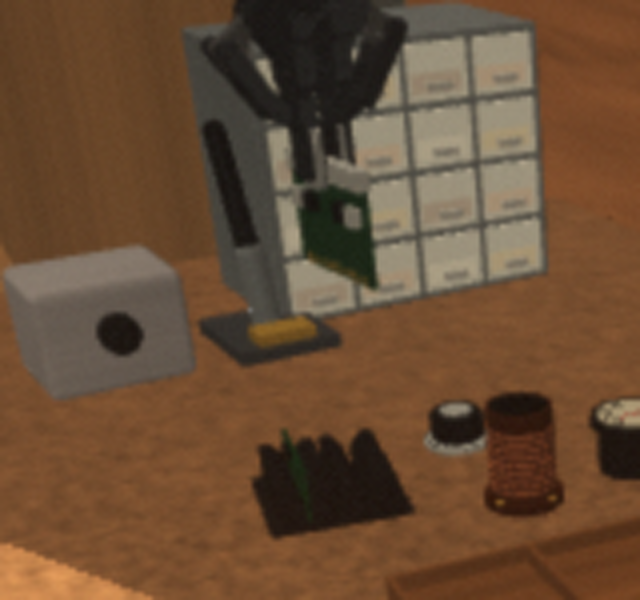

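Call:
step_arm --moves '[{"tx": -1.5, "ty": 0.4, "tz": 0, "wx": 0.8, "wy": -0.3, "wz": 0, "claw": -1}, {"tx": -3, "ty": 0.8, "tz": 0, "wx": 0, "wy": 0, "wz": 0, "claw": -1}, {"tx": -3, "ty": 0.8, "tz": 0, "wx": 0, "wy": 0, "wz": 0, "claw": -1}, {"tx": -3, "ty": 0.8, "tz": 0, "wx": 0, "wy": 0, "wz": 0, "claw": -1}, {"tx": -3, "ty": 0.8, "tz": 0, "wx": 0, "wy": 0, "wz": 0, "claw": -1}, {"tx": -3, "ty": 0.8, "tz": 0, "wx": 0, "wy": 0, "wz": 0, "claw": -1}, {"tx": -3, "ty": 0.8, "tz": 0, "wx": 0, "wy": 0, "wz": 0, "claw": -1}, {"tx": -3, "ty": 0.8, "tz": 0, "wx": 0, "wy": 0, "wz": 0, "claw": -1}, {"tx": -3, "ty": 0.8, "tz": 0, "wx": 0, "wy": 0, "wz": 0, "claw": -1}, {"tx": -3, "ty": 0.8, "tz": 0, "wx": 0, "wy": 0, "wz": 0, "claw": -1}, {"tx": -3, "ty": 0.8, "tz": 0, "wx": 0, "wy": 0, "wz": 0, "claw": -1}, {"tx": -3, "ty": 0.8, "tz": 0, "wx": 0, "wy": 0, "wz": 0, "claw": -1}, {"tx": -3, "ty": 0.7, "tz": 0, "wx": 0, "wy": 0, "wz": 0, "claw": -1}, {"tx": -2, "ty": 0.4, "tz": 0, "wx": 0, "wy": 0, "wz": 0, "claw": -1}, {"tx": 0, "ty": 0, "tz": 0, "wx": 0, "wy": 0, "wz": 0, "claw": -1}, {"tx": 0, "ty": 0, "tz": 0, "wx": 0, "wy": 0, "wz": 0, "claw": -1}]'

```text
time: 7.05
tcp_pos: [0.6228, -0.0894, 0.2158]
tcp_rot: [-0.001, 0.68, 0.733, -0.006]
wrist_force: [-0.1, 0.6, -1.3]
width: 0.096
```

```bash
python3 plan.py .6375 -.094 .12 6.5
```

```text
t 7.05 p [ 0.6228 -0.0894  0.2158] alpha 4.36 zaxis [-0.0092 -0.0065 -0.9999] w 0.096 F [-0.14  0.61 -1.28] j [-0.24  0.33  0.4   1.64 -0.01  1.25]
rotvec deg [-0.56  0.32 -2.14]  after rot: t cm [-0.63  1.4   9.58]
```

Call:
step_arm --moves '[{"tx": 0, "ty": 0, "tz": 0, "wx": -0.5, "wy": 0.3, "wz": -2.1, "claw": -1}, {"tx": -0.3, "ty": 0.7, "tz": 1.2, "wx": 0, "wy": 0, "wz": 0, "claw": -1}, {"tx": -0.3, "ty": 0.7, "tz": 1.5, "wx": 0, "wy": 0, "wz": 0, "claw": -1}, {"tx": 0, "ty": 0, "tz": 1.5, "wx": 0, "wy": 0, "wz": 0, "claw": -1}, {"tx": 0, "ty": 0, "tz": 1.5, "wx": 0, "wy": 0, "wz": 0, "claw": -1}, {"tx": 0, "ty": 0, "tz": 1.5, "wx": 0, "wy": 0, "wz": 0, "claw": -1}, {"tx": 0, "ty": 0, "tz": 1.0, "wx": 0, "wy": 0, "wz": 0, "claw": -1}, {"tx": 0, "ty": 0, "tz": 0, "wx": 0, "wy": 0, "wz": 0, "claw": -1}, {"tx": 0, "ty": 0, "tz": 0, "wx": 0, "wy": 0, "wz": 0, "claw": -1}]'

```text
time: 7.95
tcp_pos: [0.6371, -0.0887, 0.1218]
tcp_rot: [-0.004, 0.666, 0.746, -0.002]
wrist_force: [1.2, 0.1, -0.4]
width: 0.102
```

```bash
python3 plan.py .6375 -.094 .105 6.5
python3 - <<'E'
from cell import bot
import cv2
c=bot.capture('top')["img"][:,:,::-1]; cv2.imwrite("pics/top3.png",c)
cv2.imwrite("pics/top3c.png",cv2.resize(c[120:220,240:350],None,fx=5,fy=5,interpolation=cv2.INTER_CUBIC))
c=bot.capture('side')["img"][:,:,::-1]; cv2.imwrite("pics/side3.png",c)
cv2.imwrite("pics/side3c.png",cv2.resize(c[110:260,220:370],None,fx=4,fy=4,interpolation=cv2.INTER_CUBIC))
E
```

```text
t 7.95 p [ 0.6371 -0.0887  0.1218] alpha 6.54 zaxis [-0.0096  0.0023 -1.    ] w 0.102 F [ 1.25  0.12 -0.39] j [-0.24  0.37  0.26  1.47 -0.    1.21]
rotvec deg [-0.53 -0.19  0.04]  after rot: t cm [-0.53 -0.02  1.68]
```

View pics/side3c.png

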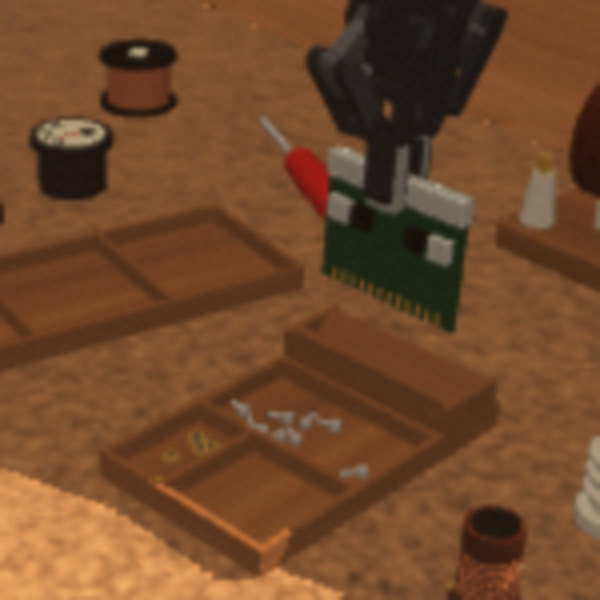

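View pics/top3c.png

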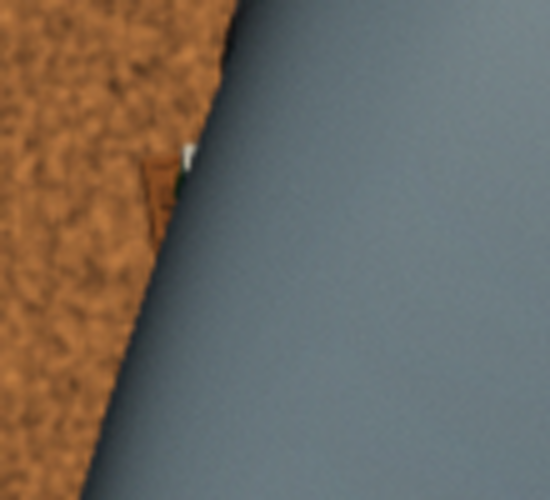

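Run:
```python
from h import *
q=[px2w(220+x/4-.4,110+y/4-.4,.0646,'side') for x,y in[(323,273),(455,331)]];print(q,np.mean(q,0),np.linalg.norm(q[0]-q[1]))
q=[px2w(220+x/4-.4,110+y/4-.4,.032,'side') for x,y in[(287,336),(335,307),(497,383),(447,412)]];print(q,np.mean(q,0))
```

```text
[array([ 0.63003247, -0.04616521,  0.0646    ]), array([ 0.64314968, -0.13488971,  0.0646    ])] [ 0.63659108 -0.09052746  0.0646    ] 0.08968889257917179
[array([ 0.60568911, -0.04623041,  0.032     ]), array([ 0.65013009, -0.03677255,  0.032     ]), array([ 0.66481022, -0.1491356 ,  0.032     ]), array([ 0.62269239, -0.15375401,  0.032     ])] [ 0.63583045 -0.09647314  0.032     ]
```

Call:
step_arm --moves '[{"tx": -0.5, "ty": 0, "tz": 0, "wx": -0.5, "wy": -0.2, "wz": 0, "claw": -1}, {"tx": 0, "ty": 0, "tz": 0.8, "wx": 0, "wy": 0, "wz": 0, "claw": -1}, {"tx": 0, "ty": 0, "tz": 0.8, "wx": 0, "wy": 0, "wz": 0, "claw": -1}, {"tx": 0, "ty": 0, "tz": 0.8, "wx": 0, "wy": 0, "wz": 0, "claw": -1}, {"tx": 0, "ty": 0, "tz": 0, "wx": 0, "wy": 0, "wz": 0, "claw": -1}, {"tx": 0, "ty": 0, "tz": 0, "wx": 0, "wy": 0, "wz": 0, "claw": -1}]'

```text
time: 8.65
tcp_pos: [0.6397, -0.0952, 0.0995]
tcp_rot: [0.003, 0.666, 0.746, 0.001]
wrist_force: [-0.4, 0.4, -1.1]
width: 0.099
```

```bash
python3 plan.py .6372 -.0945 .0612 6.5
```

```text
t 8.65 p [ 0.6397 -0.0952  0.0995] alpha 6.49 zaxis [ 0.0066 -0.0021 -1.    ] w 0.099 F [-0.38  0.38 -1.12] j [-0.25  0.37  0.21  1.4  -0.    1.21]
rotvec deg [ 0.36  0.16 -0.01]  after rot: t cm [ 0.1  -0.25  3.83]
```

Call:
step_arm --moves '[{"tx": 0.1, "ty": -0.2, "tz": 0.2, "wx": 0.3, "wy": 0.1, "wz": 0, "claw": -1}, {"tx": 0, "ty": 0, "tz": 0.5, "wx": 0, "wy": 0, "wz": 0, "claw": -1}, {"tx": 0, "ty": 0, "tz": 0.5, "wx": 0, "wy": 0, "wz": 0, "claw": -1}, {"tx": 0, "ty": 0, "tz": 0.5, "wx": 0, "wy": 0, "wz": 0, "claw": -1}, {"tx": 0, "ty": 0, "tz": 0, "wx": 0, "wy": 0, "wz": 0, "claw": -1}, {"tx": 0, "ty": 0, "tz": 0, "wx": 0, "wy": 0, "wz": 0, "claw": -1}]'

```text
time: 9.25
tcp_pos: [0.6375, -0.0942, 0.0809]
tcp_rot: [0.0, 0.666, 0.746, -0.0]
wrist_force: [0.8, -0.4, -1.0]
width: 0.096
```

```bash
python3 plan.py .6372 -.0945 .0612 6.5;  python3 - <<'E'
from cell import bot
import cv2
c=bot.capture('side')["img"][:,:,::-1]; cv2.imwrite("pics/side4.png",c)
cv2.imwrite("pics/side4c.png",cv2.resize(c[130:230,260:360],None,fx=6,fy=6,interpolation=cv2.INTER_CUBIC))
E
```

```text
t 9.25 p [ 0.6375 -0.0942  0.0809] alpha 6.5 zaxis [ 5.e-04 -7.e-04 -1.e+00] w 0.096 F [ 0.76 -0.42 -0.96] j [-0.25  0.37  0.18  1.37 -0.    1.21]
rotvec deg [ 0.03  0.04 -0.  ]  after rot: t cm [-0.03 -0.03  1.97]
```

View pics/side4c.png

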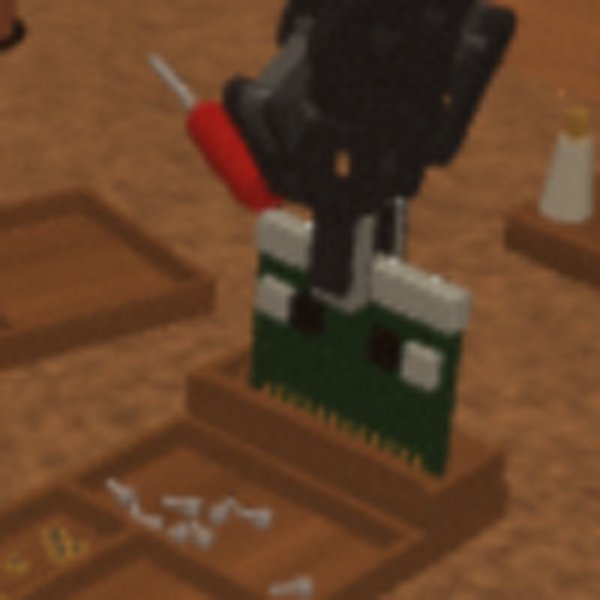

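Call:
step_arm --moves '[{"tx": 0, "ty": 0, "tz": 0.3, "wx": 0, "wy": 0, "wz": 0, "claw": -1}, {"tx": 0, "ty": 0, "tz": 0.3, "wx": 0, "wy": 0, "wz": 0, "claw": -1}, {"tx": 0, "ty": 0, "tz": 0.3, "wx": 0, "wy": 0, "wz": 0, "claw": -1}, {"tx": 0, "ty": 0, "tz": 0.3, "wx": 0, "wy": 0, "wz": 0, "claw": -1}, {"tx": 0, "ty": 0, "tz": 0, "wx": 0, "wy": 0, "wz": 0, "claw": -1}]'

```text
time: 9.8
tcp_pos: [0.6386, -0.0944, 0.069]
tcp_rot: [0.002, 0.666, 0.746, 0.001]
wrist_force: [-0.1, 0.4, -1.1]
width: 0.098
```

```bash
python3 plan.py .6372 -.0945 .0612 6.5
```

```text
t 9.8 p [ 0.6386 -0.0944  0.069 ] alpha 6.51 zaxis [ 0.0032 -0.0013 -1.    ] w 0.098 F [-0.1   0.41 -1.11] j [-0.25  0.38  0.16  1.35 -0.    1.21]
rotvec deg [0.18 0.09 0.01]  after rot: t cm [ 0.01 -0.14  0.78]
```

Call:
step_arm --moves '[{"tx": 0, "ty": -0.1, "tz": 0.2, "wx": 0.2, "wy": 0.1, "wz": 0, "claw": -1}, {"tx": 0, "ty": 0, "tz": 0.2, "wx": 0, "wy": 0, "wz": 0, "claw": -1}, {"tx": 0, "ty": 0, "tz": 0.2, "wx": 0, "wy": 0, "wz": 0, "claw": -1}, {"tx": 0, "ty": 0, "tz": 0.1, "wx": 0, "wy": 0, "wz": 0, "claw": -1}, {"tx": 0, "ty": 0, "tz": 0, "wx": 0, "wy": 0, "wz": 0, "claw": -1}]'

```text
time: 10.3
tcp_pos: [0.6386, -0.0946, 0.062]
tcp_rot: [0.001, 0.666, 0.746, 0.001]
wrist_force: [0.7, 0.5, 0.3]
width: 0.1
```

```bash
python3 plan.py .6372 -.0945 .0612 6.5
```

```text
t 10.3 p [ 0.6386 -0.0946  0.062 ] alpha 6.52 zaxis [ 1.8e-03  1.0e-04 -1.0e+00] w 0.1 F [0.71 0.52 0.31] j [-0.25  0.38  0.15  1.34  0.    1.21]
rotvec deg [0.1  0.01 0.02]  after rot: t cm [ 0.02 -0.14  0.08]
```

Call:
step_arm --moves '[{"tx": 0, "ty": 0, "tz": 0.1, "wx": 0, "wy": 0, "wz": 0, "claw": -1}, {"tx": 0, "ty": 0, "tz": 0.1, "wx": 0, "wy": 0, "wz": 0, "claw": -1}, {"tx": 0, "ty": 0, "tz": 0, "wx": 0, "wy": 0, "wz": 0, "claw": -1}]'

```text
time: 10.6
tcp_pos: [0.6388, -0.0946, 0.0613]
tcp_rot: [0.001, 0.666, 0.746, 0.001]
wrist_force: [0.7, -1.0, -0.7]
width: 0.104
```

```bash
python3 plan.py .6372 -.0945 .0612 6.5
```

```text
t 10.6 p [ 0.6388 -0.0946  0.0613] alpha 6.52 zaxis [ 2.5e-03 -2.0e-04 -1.0e+00] w 0.104 F [ 0.73 -1.   -0.71] j [-0.25  0.38  0.15  1.34  0.    1.21]
rotvec deg [0.14 0.03 0.02]  after rot: t cm [ 0.03 -0.16  0.01]
```

Call:
step_arm --moves '[{"tx": 0, "ty": 0, "tz": 0.1, "wx": 0, "wy": 0, "wz": 0, "claw": -1}, {"tx": 0, "ty": 0, "tz": 0, "wx": 0, "wy": 0, "wz": 0, "claw": -0.4}, {"tx": 0, "ty": 0, "tz": 0, "wx": 0, "wy": 0, "wz": 0, "claw": -0.4}, {"tx": 0, "ty": 0, "tz": 0, "wx": 0, "wy": 0, "wz": 0, "claw": -0.4}, {"tx": 0, "ty": 0, "tz": -1, "wx": 0, "wy": 0, "wz": 0, "claw": -0.4}, {"tx": 0, "ty": 0, "tz": -1.5, "wx": 0, "wy": 0, "wz": 0, "claw": 0}, {"tx": 0, "ty": 0, "tz": -2, "wx": 0, "wy": 0, "wz": 0, "claw": 0}, {"tx": 0, "ty": 0, "tz": -2, "wx": 0, "wy": 0, "wz": 0, "claw": 0}, {"tx": 0, "ty": 0, "tz": -2, "wx": 0, "wy": 0, "wz": 0, "claw": 0}, {"tx": 0, "ty": 0, "tz": 0, "wx": 0, "wy": 0, "wz": 0, "claw": 0}]'

```text
time: 11.6
tcp_pos: [0.6382, -0.0948, 0.1525]
tcp_rot: [0.001, 0.666, 0.746, 0.001]
wrist_force: [0.1, 0.1, 0.5]
width: 0.498
```

```bash
python3 plan.py .5556 -.2440 .12 90;  python3 - <<'E'
from cell import bot
import cv2
c=bot.capture('side')["img"][:,:,::-1]; cv2.imwrite("pics/side5.png",c)
cv2.imwrite("pics/side5c.png",cv2.resize(c[130:230,260:360],None,fx=6,fy=6,interpolation=cv2.INTER_CUBIC))
E
```

```text
t 11.6 p [ 0.6382 -0.0948  0.1525] alpha 6.5 zaxis [ 0.0028 -0.001  -1.    ] w 0.498 F [0.13 0.1  0.54] j [-0.25  0.36  0.3   1.51 -0.    1.21]
rotvec deg [ 7.00e-02  1.70e-01 -8.35e+01]  after rot: t cm [  8.26 -14.92   3.25]
```

View pics/side5c.png

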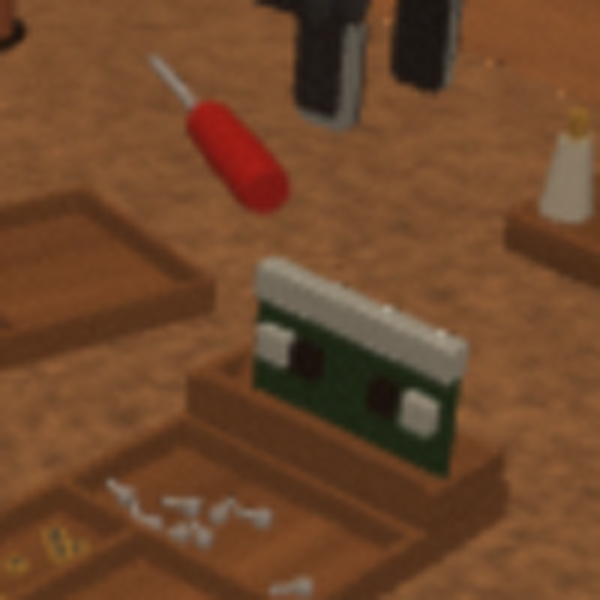

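Call:
step_arm --moves '[{"tx": 0, "ty": 0, "tz": 0, "wx": 0, "wy": 0, "wz": -8.2, "claw": 0.2}, {"tx": 0, "ty": 0, "tz": 0, "wx": 0, "wy": 0, "wz": -8.2, "claw": 0.2}, {"tx": 0, "ty": 0, "tz": 0, "wx": 0, "wy": 0, "wz": -8.2, "claw": 0.2}, {"tx": 0, "ty": 0, "tz": 0, "wx": 0, "wy": 0, "wz": -8.2, "claw": 0.2}, {"tx": 0, "ty": 0, "tz": 0, "wx": 0, "wy": 0, "wz": -8.2, "claw": 0.2}, {"tx": 0, "ty": 0, "tz": 0, "wx": 0, "wy": 0, "wz": -8.2, "claw": 0.2}, {"tx": 0, "ty": 0, "tz": 0, "wx": 0, "wy": 0, "wz": -8.2, "claw": 0.2}, {"tx": 0, "ty": 0, "tz": 0, "wx": 0, "wy": 0, "wz": -8.2, "claw": 0.2}, {"tx": 0, "ty": 0, "tz": 0, "wx": 0, "wy": 0, "wz": -8.2, "claw": 0.2}, {"tx": 0, "ty": 0, "tz": 0, "wx": 0, "wy": 0, "wz": -7, "claw": 0.2}, {"tx": 1.6, "ty": -3, "tz": 0.2, "wx": 0, "wy": 0, "wz": 0, "claw": 0.2}, {"tx": 1.6, "ty": -3, "tz": 0.2, "wx": 0, "wy": 0, "wz": 0, "claw": 0.2}, {"tx": 1.6, "ty": -3, "tz": 0.2, "wx": 0, "wy": 0, "wz": 0, "claw": 0.2}, {"tx": 1.6, "ty": -3, "tz": 0.2, "wx": 0, "wy": 0, "wz": 0, "claw": 0.2}, {"tx": 1.6, "ty": -2.5, "tz": 0.2, "wx": 0, "wy": 0, "wz": 0, "claw": 0.2}, {"tx": 0, "ty": 0, "tz": 0, "wx": 0, "wy": 0, "wz": 0, "claw": 0.2}, {"tx": 0, "ty": 0, "tz": 0, "wx": 0, "wy": 0, "wz": 0, "claw": 0.2}]'

```text
time: 13.35
tcp_pos: [0.5474, -0.241, 0.1202]
tcp_rot: [-0.014, -0.008, 1.0, 0.005]
wrist_force: [0.4, 0.2, 0.4]
width: 0.599
```

```bash
python3 plan.py .5556 -.2440 .09 90
```

```text
t 13.35 p [ 0.5474 -0.241   0.1202] alpha 90.93 zaxis [-0.0277  0.01   -0.9996] w 0.599 F [0.44 0.23 0.39] j [-0.52  0.27  0.13  1.46 -0.01 -0.54]
rotvec deg [ 0.59 -1.58  0.94]  after rot: t cm [-0.82 -0.3   3.02]
```

Call:
step_arm --moves '[{"tx": 0, "ty": 0, "tz": 0, "wx": 0.6, "wy": -1.6, "wz": 0.9, "claw": 0.2}, {"tx": -0.8, "ty": -0.3, "tz": 1, "wx": 0, "wy": 0, "wz": 0, "claw": 0.2}, {"tx": 0, "ty": 0, "tz": 1, "wx": 0, "wy": 0, "wz": 0, "claw": 0.2}, {"tx": 0, "ty": 0, "tz": 0.7, "wx": 0, "wy": 0, "wz": 0, "claw": 0.2}, {"tx": 0, "ty": 0, "tz": 0, "wx": 0, "wy": 0, "wz": 0, "claw": 0.2}, {"tx": 0, "ty": 0, "tz": 0, "wx": 0, "wy": 0, "wz": 0, "claw": 0.2}]'

```text
time: 13.95
tcp_pos: [0.5568, -0.2396, 0.0873]
tcp_rot: [-0.002, -0.003, 1.0, 0.002]
wrist_force: [-0.3, 0.6, 0.4]
width: 0.597
```

```bash
python3 plan.py .5556 -.2440 .018 90;python3 - <<'E'
from cell import bot
import cv2
c=bot.capture('side')["img"][:,:,::-1]; cv2.imwrite("pics/side6.png",c)
cv2.imwrite("pics/side6c.png",cv2.resize(c[150:290,280:420],None,fx=4,fy=4,interpolation=cv2.INTER_CUBIC))
E
```

```text
t 13.95 p [ 0.5568 -0.2396  0.0873] alpha 90.35 zaxis [-0.0037  0.0038 -1.    ] w 0.597 F [-0.32  0.64  0.42] j [-0.52  0.28  0.07  1.37  0.   -0.52]
rotvec deg [ 0.22 -0.21  0.35]  after rot: t cm [ 0.12 -0.44  6.93]
```

View pics/side6c.png

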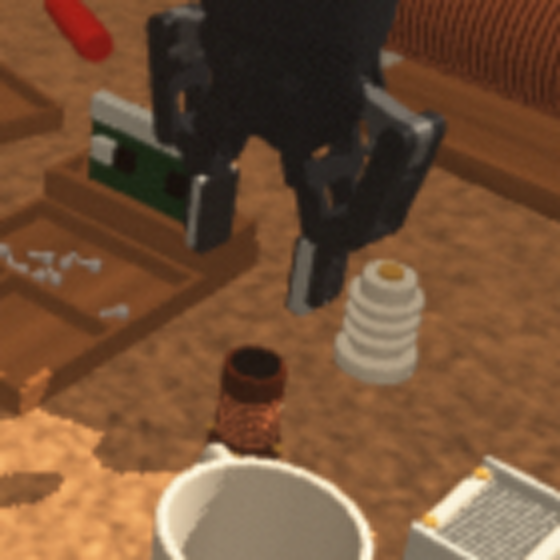

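Call:
step_arm --moves '[{"tx": 0.1, "ty": -0.4, "tz": 0.5, "wx": 0, "wy": 0, "wz": 0, "claw": 0.2}, {"tx": 0, "ty": 0, "tz": 1.2, "wx": 0, "wy": 0, "wz": 0, "claw": 0.2}, {"tx": 0, "ty": 0, "tz": 1.2, "wx": 0, "wy": 0, "wz": 0, "claw": 0.2}, {"tx": 0, "ty": 0, "tz": 1.2, "wx": 0, "wy": 0, "wz": 0, "claw": 0.2}, {"tx": 0, "ty": 0, "tz": 1.2, "wx": 0, "wy": 0, "wz": 0, "claw": 0.2}, {"tx": 0, "ty": 0, "tz": 0.8, "wx": 0, "wy": 0, "wz": 0, "claw": 0.2}, {"tx": 0, "ty": 0, "tz": 0, "wx": 0, "wy": 0, "wz": 0, "claw": 0.2}, {"tx": 0, "ty": 0, "tz": 0, "wx": 0, "wy": 0, "wz": 0, "claw": 0.2}]'

```text
time: 14.8
tcp_pos: [0.5546, -0.2435, 0.0199]
tcp_rot: [-0.003, -0.003, 1.0, 0.002]
wrist_force: [-0.1, -0.1, 0.5]
width: 0.601
```

```bash
python3 plan.py .5556 -.2440 .018 90
```

```text
t 14.8 p [ 0.5546 -0.2435  0.0199] alpha 90.32 zaxis [-0.0054  0.0048 -1.    ] w 0.601 F [-0.06 -0.06  0.55] j [-0.53  0.32 -0.02  1.24  0.   -0.53]
rotvec deg [ 0.27 -0.31  0.32]  after rot: t cm [-0.1  -0.05  0.19]
```

Good; close, then lift gently.

Call:
step_arm --moves '[{"tx": -0.1, "ty": 0, "tz": 0.2, "wx": 0.3, "wy": -0.3, "wz": 0, "claw": 0.2}, {"tx": 0, "ty": 0, "tz": 0, "wx": 0, "wy": 0, "wz": 0, "claw": -1}, {"tx": 0, "ty": 0, "tz": 0, "wx": 0, "wy": 0, "wz": 0, "claw": -1}, {"tx": 0, "ty": 0, "tz": 0, "wx": 0, "wy": 0, "wz": 0, "claw": -1}, {"tx": 0, "ty": 0, "tz": 0, "wx": 0, "wy": 0, "wz": 0, "claw": -1}, {"tx": 0, "ty": 0, "tz": 0, "wx": 0, "wy": 0, "wz": 0, "claw": -1}, {"tx": 0, "ty": 0, "tz": 0, "wx": 0, "wy": 0, "wz": 0, "claw": -1}]'

```text
time: 15.5
tcp_pos: [0.5574, -0.2443, 0.0203]
tcp_rot: [0.002, -0.003, 1.0, -0.002]
wrist_force: [0.4, -0.2, 0.2]
width: 0.308
```

```bash
python3 plan.py .5144 -.1290 .10 90
```

```text
t 15.5 p [ 0.5574 -0.2443  0.0203] alpha 90.33 zaxis [ 0.0042 -0.0031 -1.    ] w 0.308 F [ 0.43 -0.19  0.19] j [-0.52  0.31 -0.02  1.23 -0.   -0.53]
rotvec deg [-0.18  0.24  0.33]  after rot: t cm [ 4.3  11.53 -7.97]
```

Call:
step_arm --moves '[{"tx": 0, "ty": 0, "tz": -1, "wx": 0, "wy": 0, "wz": 0, "claw": -1}, {"tx": 0, "ty": 0, "tz": -1.5, "wx": 0, "wy": 0, "wz": 0, "claw": -1}, {"tx": 0, "ty": 0, "tz": -1.5, "wx": 0, "wy": 0, "wz": 0, "claw": -1}, {"tx": 0, "ty": 0, "tz": -1.5, "wx": 0, "wy": 0, "wz": 0, "claw": -1}, {"tx": 0, "ty": 0, "tz": -1.5, "wx": 0, "wy": 0, "wz": 0, "claw": -1}, {"tx": 0.5, "ty": 1.2, "tz": -0.5, "wx": 0, "wy": 0, "wz": 0, "claw": -1}, {"tx": 0.7, "ty": 2, "tz": 0, "wx": 0, "wy": 0, "wz": 0, "claw": -1}, {"tx": 0.7, "ty": 2, "tz": 0, "wx": 0, "wy": 0, "wz": 0, "claw": -1}, {"tx": 0.7, "ty": 2, "tz": 0, "wx": 0, "wy": 0, "wz": 0, "claw": -1}, {"tx": 0.7, "ty": 2, "tz": 0, "wx": 0, "wy": 0, "wz": 0, "claw": -1}, {"tx": 0.5, "ty": 1.3, "tz": 0, "wx": 0, "wy": 0, "wz": 0, "claw": -1}, {"tx": 0, "ty": 0, "tz": 0, "wx": 0, "wy": 0, "wz": 0, "claw": -1}, {"tx": 0, "ty": 0, "tz": 0, "wx": 0, "wy": 0, "wz": 0, "claw": -1}]'

```text
time: 16.8
tcp_pos: [0.517, -0.1328, 0.108]
tcp_rot: [0.006, -0.003, 1.0, -0.003]
wrist_force: [-0.4, -0.5, -1.0]
width: 0.314
```

```bash
python3 plan.py .5144 -.1290 .0245 90;python3 - <<'E'
from cell import bot
import cv2
c=bot.capture('side')["img"][:,:,::-1]; cv2.imwrite("pics/side7.png",c)
cv2.imwrite("pics/side7c.png",cv2.resize(c[130:270,220:370],None,fx=4,fy=4,interpolation=cv2.INTER_CUBIC))
E
```

```text
t 16.8 p [ 0.517  -0.1328  0.108 ] alpha 90.36 zaxis [ 0.0124 -0.0056 -0.9999] w 0.314 F [-0.37 -0.5  -0.97] j [-0.38  0.06 -0.13  1.36 -0.   -0.38]
rotvec deg [-0.32  0.71  0.37]  after rot: t cm [0.26 0.38 8.35]
```

View pics/side7c.png

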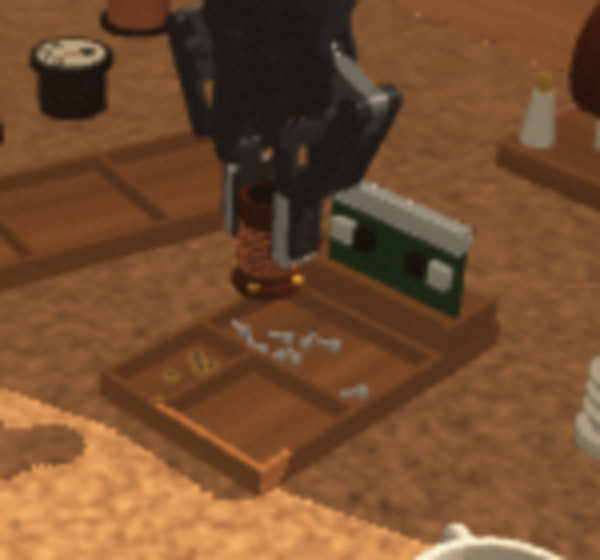

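Call:
step_arm --moves '[{"tx": 0.3, "ty": 0.4, "tz": 0.5, "wx": -0.3, "wy": 0.7, "wz": 0, "claw": -1}, {"tx": 0, "ty": 0, "tz": 1.2, "wx": 0, "wy": 0, "wz": 0, "claw": -1}, {"tx": 0, "ty": 0, "tz": 1.2, "wx": 0, "wy": 0, "wz": 0, "claw": -1}, {"tx": 0, "ty": 0, "tz": 1.2, "wx": 0, "wy": 0, "wz": 0, "claw": -1}, {"tx": 0, "ty": 0, "tz": 1.2, "wx": 0, "wy": 0, "wz": 0, "claw": -1}, {"tx": 0, "ty": 0, "tz": 1.0, "wx": 0, "wy": 0, "wz": 0, "claw": -1}, {"tx": 0, "ty": 0, "tz": 0.6, "wx": 0, "wy": 0, "wz": 0, "claw": -1}, {"tx": 0, "ty": 0, "tz": 0.3, "wx": 0, "wy": 0, "wz": 0, "claw": -1}, {"tx": 0, "ty": 0, "tz": 0, "wx": 0, "wy": 0, "wz": 0, "claw": -1}]'

```text
time: 17.75
tcp_pos: [0.5124, -0.1308, 0.0262]
tcp_rot: [-0.003, -0.001, 1.0, 0.001]
wrist_force: [-0.9, -0.1, -0.4]
width: 0.313
```

```bash
python3 plan.py .5144 -.1290 .0245 90
```

```text
t 17.75 p [ 0.5124 -0.1308  0.0262] alpha 90.12 zaxis [-0.0061  0.0015 -1.    ] w 0.313 F [-0.87 -0.08 -0.41] j [-0.38  0.12 -0.23  1.22 -0.   -0.38]
rotvec deg [ 0.09 -0.35  0.12]  after rot: t cm [-0.2   0.18  0.17]
```

Call:
step_arm --moves '[{"tx": 0, "ty": 0, "tz": 0.1, "wx": 0, "wy": -0.3, "wz": 0, "claw": -1}, {"tx": 0, "ty": 0, "tz": 0.1, "wx": 0, "wy": 0, "wz": 0, "claw": -1}, {"tx": 0, "ty": 0, "tz": 0, "wx": 0, "wy": 0, "wz": 0, "claw": -1}]'

```text
time: 18.05
tcp_pos: [0.5135, -0.1311, 0.0255]
tcp_rot: [0.001, -0.001, 1.0, 0.0]
wrist_force: [-0.6, 0.6, -1.3]
width: 0.306
```

```bash
python3 plan.py .5144 -.1290 .0245 90
```

```text
t 18.05 p [ 0.5135 -0.1311  0.0255] alpha 90.13 zaxis [ 2.2e-03  5.0e-04 -1.0e+00] w 0.306 F [-0.56  0.64 -1.26] j [-0.38  0.12 -0.24  1.21  0.   -0.38]
rotvec deg [0.03 0.13 0.13]  after rot: t cm [-0.09  0.21  0.1 ]
```

Call:
step_arm --moves '[{"tx": 0, "ty": 0, "tz": 0.15, "wx": 0, "wy": 0, "wz": 0, "claw": -1}, {"tx": 0, "ty": 0, "tz": 0, "wx": 0, "wy": 0, "wz": 0, "claw": -1}, {"tx": 0, "ty": 0, "tz": 0, "wx": 0, "wy": 0, "wz": 0, "claw": 0}, {"tx": 0, "ty": 0, "tz": 0, "wx": 0, "wy": 0, "wz": 0, "claw": 0}, {"tx": 0, "ty": 0, "tz": 0, "wx": 0, "wy": 0, "wz": 0, "claw": 0}, {"tx": 0, "ty": 0, "tz": -1, "wx": 0, "wy": 0, "wz": 0, "claw": 0}, {"tx": 0, "ty": 0, "tz": -2, "wx": 0, "wy": 0, "wz": 0, "claw": 0}, {"tx": 0, "ty": 0, "tz": -2.5, "wx": 0, "wy": 0, "wz": 0, "claw": 0}, {"tx": 0, "ty": 0, "tz": -3, "wx": 0, "wy": 0, "wz": 0, "claw": 0.5}, {"tx": 0, "ty": 0, "tz": -3, "wx": 0, "wy": 0, "wz": 0, "claw": 0.5}, {"tx": 0, "ty": 0, "tz": 0, "wx": 0, "wy": 0, "wz": 0, "claw": 0.5}]'

```text
time: 19.15
tcp_pos: [0.5136, -0.1313, 0.1474]
tcp_rot: [0.002, -0.001, 1.0, -0.0]
wrist_force: [0.9, 0.3, 0.6]
width: 0.749
```

```bash
python3 - <<'E'
from h import *
t=lambda x,y,z:px2w(255+x/4-.4,130+y/4-.4,z)[:2].round(3)
print('mug c',t(663,447,.088),'handle',t(520,378,.07),'ins',t(422,68,.052))
E
python3 plan.py .567 -.365 .12 98;python3 - <<'E'
from cell import bot
import cv2
c=bot.capture('side')["img"][:,:,::-1]; cv2.imwrite("pics/side8.png",c)
cv2.imwrite("pics/side8c.png",cv2.resize(c[150:350,220:450],None,fx=3.4,fy=3,interpolation=cv2.INTER_CUBIC))
E
```

```text
mug c [ 0.446 -0.345] handle [ 0.483 -0.279] ins [ 0.658 -0.24 ]
t 19.15 p [ 0.5136 -0.1313  0.1474] alpha 90.13 zaxis [ 4.9e-03 -6.0e-04 -1.0e+00] w 0.749 F [0.88 0.27 0.59] j [-0.38  0.05 -0.06  1.45  0.   -0.38]
rotvec deg [-0.05  0.28 -7.87]  after rot: t cm [ -2.03 -23.89   2.74]
```

View pics/side8c.png

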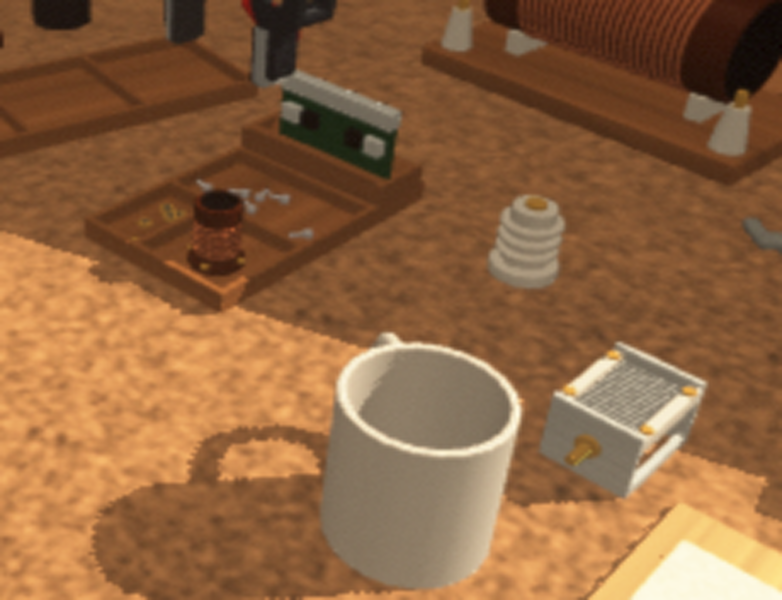

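Call:
step_arm --moves '[{"tx": 0, "ty": 0, "tz": 0, "wx": 0, "wy": 0.3, "wz": -7.8, "claw": 0.7}, {"tx": 0, "ty": 0, "tz": 0, "wx": 0, "wy": 0, "wz": 0, "claw": 0.7}, {"tx": -0.2, "ty": -2.6, "tz": 0, "wx": 0, "wy": 0, "wz": 0, "claw": 0.7}, {"tx": -0.2, "ty": -2.6, "tz": 0, "wx": 0, "wy": 0, "wz": 0, "claw": 0.7}, {"tx": -0.2, "ty": -2.6, "tz": 0, "wx": 0, "wy": 0, "wz": 0, "claw": 0.7}, {"tx": -0.2, "ty": -2.6, "tz": 0, "wx": 0, "wy": 0, "wz": 0, "claw": 0.7}, {"tx": -0.2, "ty": -2.6, "tz": 0, "wx": 0, "wy": 0, "wz": 0, "claw": 0.7}, {"tx": -0.2, "ty": -2.6, "tz": 0, "wx": 0, "wy": 0, "wz": 0, "claw": 0.7}, {"tx": -0.2, "ty": -2.6, "tz": 0, "wx": 0, "wy": 0, "wz": 0, "claw": 0.7}, {"tx": -0.2, "ty": -2.6, "tz": 0.5, "wx": 0, "wy": 0, "wz": 0, "claw": 0.7}, {"tx": -0.2, "ty": -2.6, "tz": 0.5, "wx": 0, "wy": 0, "wz": 0, "claw": 0.7}, {"tx": 0, "ty": 0, "tz": 0, "wx": 0, "wy": 0, "wz": 0, "claw": 0.7}, {"tx": 0, "ty": 0, "tz": 0, "wx": 0, "wy": 0, "wz": 0, "claw": 0.7}]'

```text
time: 20.5
tcp_pos: [0.555, -0.3635, 0.1174]
tcp_rot: [-0.011, -0.056, 0.998, 0.008]
wrist_force: [0.1, 0.5, 0.2]
width: 0.851
```

```bash
python3 plan.py .567 -.365 .08 98
```

```text
t 20.5 p [ 0.555  -0.3635  0.1174] alpha 96.41 zaxis [-0.0239  0.0156 -0.9996] w 0.851 F [0.1  0.5  0.19] j [-0.68  0.45  0.35  1.5  -0.   -0.79]
rotvec deg [ 1.06 -1.25 -1.58]  after rot: t cm [-1.17 -0.32  3.74]
```

Call:
step_arm --moves '[{"tx": 0, "ty": 0, "tz": 0, "wx": 1, "wy": -1.2, "wz": -1.6, "claw": 0.7}, {"tx": -1.2, "ty": -0.3, "tz": 1, "wx": 0, "wy": 0, "wz": 0, "claw": 0.7}, {"tx": 0, "ty": 0, "tz": 1.2, "wx": 0, "wy": 0, "wz": 0, "claw": 0.7}, {"tx": 0, "ty": 0, "tz": 0.7, "wx": 0, "wy": 0, "wz": 0, "claw": 0.7}, {"tx": 0, "ty": 0, "tz": 0, "wx": 0, "wy": 0, "wz": 0, "claw": 0.7}, {"tx": 0, "ty": 0, "tz": 0, "wx": 0, "wy": 0, "wz": 0, "claw": 0.7}]'

```text
time: 21.1
tcp_pos: [0.5644, -0.3588, 0.0842]
tcp_rot: [-0.003, -0.069, 0.998, 0.003]
wrist_force: [-0.5, -0.0, 0.3]
width: 0.85
```

```bash
python3 plan.py .567 -.365 .014 98;python3 - <<'E'
from cell import bot
import cv2
c=bot.capture('side')["img"][:,:,::-1]; cv2.imwrite("pics/side9.png",c)
cv2.imwrite("pics/side9c.png",cv2.resize(c[150:350,300:500],None,fx=3,fy=3,interpolation=cv2.INTER_CUBIC))
E
```

```text
t 21.1 p [ 0.5644 -0.3588  0.0842] alpha 97.94 zaxis [-0.007   0.0065 -1.    ] w 0.85 F [-0.51 -0.    0.33] j [-0.67  0.45  0.28  1.41  0.   -0.81]
rotvec deg [ 0.42 -0.34 -0.06]  after rot: t cm [-0.17 -0.65  7.02]
```

View pics/side9c.png

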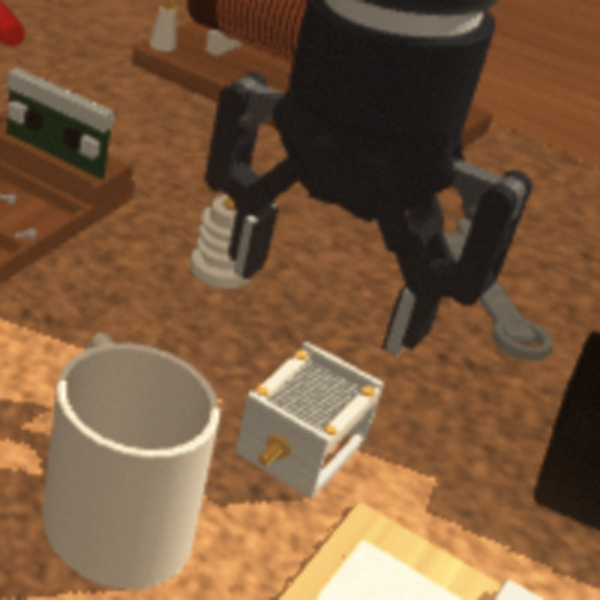

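Call:
step_arm --moves '[{"tx": -0.2, "ty": -0.6, "tz": 0.3, "wx": 0.4, "wy": -0.3, "wz": 0, "claw": 0.7}, {"tx": 0, "ty": 0, "tz": 1.2, "wx": 0, "wy": 0, "wz": 0, "claw": 0.7}, {"tx": 0, "ty": 0, "tz": 1.2, "wx": 0, "wy": 0, "wz": 0, "claw": 0.7}, {"tx": 0, "ty": 0, "tz": 0, "wx": 0, "wy": 0, "wz": 0, "claw": 0.7}]'

```text
time: 21.55
tcp_pos: [0.568, -0.3659, 0.0566]
tcp_rot: [0.001, -0.069, 0.998, -0.001]
wrist_force: [-0.8, -0.1, -0.4]
width: 0.853
```

```bash
python3 plan.py .567 -.365 .014 98
```

```text
t 21.55 p [ 0.568  -0.3659  0.0566] alpha 97.89 zaxis [ 0.0019 -0.0021 -1.    ] w 0.853 F [-0.84 -0.1  -0.39] j [-0.67  0.46  0.25  1.35 -0.   -0.81]
rotvec deg [-0.14  0.09 -0.11]  after rot: t cm [0.08 0.1  4.26]
```

Call:
step_arm --moves '[{"tx": 0, "ty": 0.1, "tz": 1.1, "wx": 0, "wy": 0, "wz": 0, "claw": 0.7}, {"tx": 0, "ty": 0, "tz": 1.1, "wx": 0, "wy": 0, "wz": 0, "claw": 0.7}, {"tx": 0, "ty": 0, "tz": 1.0, "wx": 0, "wy": 0, "wz": 0, "claw": 0.7}, {"tx": 0, "ty": 0, "tz": 0.7, "wx": 0, "wy": 0, "wz": 0, "claw": 0.7}, {"tx": 0, "ty": 0, "tz": 0.2, "wx": 0, "wy": 0, "wz": 0, "claw": 0.7}, {"tx": 0, "ty": 0, "tz": 0, "wx": 0, "wy": 0, "wz": 0, "claw": -1}, {"tx": 0, "ty": 0, "tz": 0, "wx": 0, "wy": 0, "wz": 0, "claw": -1}, {"tx": 0, "ty": 0, "tz": 0, "wx": 0, "wy": 0, "wz": 0, "claw": -1}, {"tx": 0, "ty": 0, "tz": 0, "wx": 0, "wy": 0, "wz": 0, "claw": -1}, {"tx": 0, "ty": 0, "tz": 0, "wx": 0, "wy": 0, "wz": 0, "claw": -1}, {"tx": 0, "ty": 0, "tz": 0, "wx": 0, "wy": 0, "wz": 0, "claw": -1}, {"tx": 0, "ty": 0, "tz": 0, "wx": 0, "wy": 0, "wz": 0, "claw": -1}]'

```text
time: 22.75
tcp_pos: [0.5672, -0.3646, 0.0106]
tcp_rot: [0.0, -0.069, 0.998, -0.001]
wrist_force: [0.2, 0.3, -0.9]
width: 0.503
```

```bash
python3 plan.py .567 -.365 .20 98;python3 - <<'E'
from cell import bot
import cv2
c=bot.capture('side')["img"][:,:,::-1]; cv2.imwrite("pics/side10.png",c)
cv2.imwrite("pics/side10c.png",cv2.resize(c[180:330,330:480],None,fx=4,fy=4,interpolation=cv2.INTER_CUBIC))
E
```

```text
t 22.75 p [ 0.5672 -0.3646  0.0106] alpha 97.88 zaxis [ 2.0e-04 -1.2e-03 -1.0e+00] w 0.503 F [ 0.2   0.33 -0.93] j [-0.67  0.49  0.19  1.27 -0.   -0.81]
rotvec deg [-0.07  0.   -0.12]  after rot: t cm [  0.02  -0.03 -18.94]
```

View pics/side10c.png

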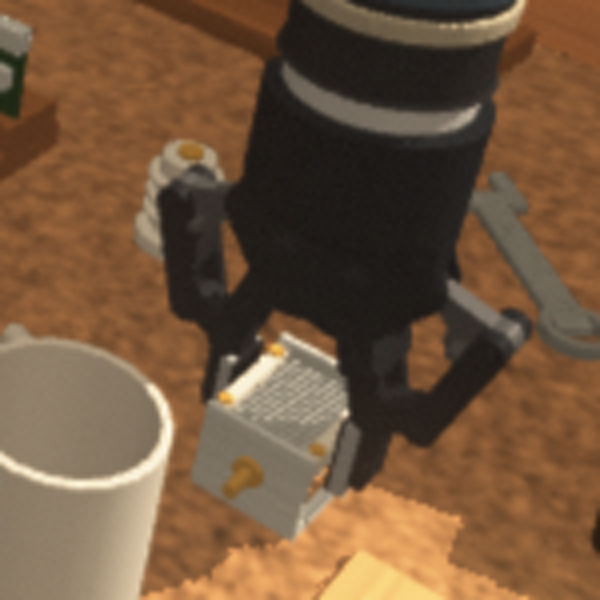

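Call:
step_arm --moves '[{"tx": 0, "ty": 0, "tz": -0.5, "wx": 0, "wy": 0, "wz": 0, "claw": -1}, {"tx": 0, "ty": 0, "tz": -1, "wx": 0, "wy": 0, "wz": 0, "claw": -1}, {"tx": 0, "ty": 0, "tz": -1.5, "wx": 0, "wy": 0, "wz": 0, "claw": -1}, {"tx": 0, "ty": 0, "tz": -2, "wx": 0, "wy": 0, "wz": 0, "claw": -1}, {"tx": 0, "ty": 0, "tz": -2, "wx": 0, "wy": 0, "wz": 0, "claw": -1}, {"tx": 0, "ty": 0, "tz": -2, "wx": 0, "wy": 0, "wz": 0, "claw": -1}, {"tx": 0, "ty": 0, "tz": -2, "wx": 0, "wy": 0, "wz": 0, "claw": -1}, {"tx": 0, "ty": 0, "tz": -1.5, "wx": 0, "wy": 0, "wz": 0, "claw": -1}, {"tx": 0, "ty": 0, "tz": 0, "wx": 0, "wy": 0, "wz": 4, "claw": -1}, {"tx": 0, "ty": 0, "tz": 0, "wx": 0, "wy": 0, "wz": 6, "claw": -1}, {"tx": 0, "ty": 0, "tz": 0, "wx": 0, "wy": 0, "wz": 4, "claw": -1}, {"tx": 0, "ty": 0, "tz": 0, "wx": 0, "wy": 0, "wz": 0, "claw": -1}]'

```text
time: 24.0
tcp_pos: [0.5701, -0.3667, 0.1596]
tcp_rot: [0.008, 0.058, 0.998, -0.006]
wrist_force: [0.3, -0.5, -1.9]
width: 0.506
```

```bash
python3 plan.py .472 .114 .14 83.2
```

```text
t 24.0 p [ 0.5701 -0.3667  0.1596] alpha 83.36 zaxis [ 0.0146 -0.0124 -0.9998] w 0.506 F [ 0.27 -0.48 -1.86] j [-0.67  0.43  0.41  1.53 -0.   -0.55]
rotvec deg [-0.61  0.91  0.17]  after rot: t cm [15.44 46.57  1.96]
```

Call:
step_arm --moves '[{"tx": 0.5, "ty": 1.5, "tz": 0, "wx": -0.6, "wy": 0.9, "wz": 0, "claw": -1}, {"tx": 1.0, "ty": 3, "tz": 0, "wx": 0, "wy": 0, "wz": 0, "claw": -1}, {"tx": 1.0, "ty": 3, "tz": 0, "wx": 0, "wy": 0, "wz": 0, "claw": -1}, {"tx": 1.0, "ty": 3, "tz": 0, "wx": 0, "wy": 0, "wz": 0, "claw": -1}, {"tx": 1.0, "ty": 3, "tz": 0, "wx": 0, "wy": 0, "wz": 0, "claw": -1}, {"tx": 1.0, "ty": 3, "tz": 0, "wx": 0, "wy": 0, "wz": 0, "claw": -1}, {"tx": 1.0, "ty": 3, "tz": 0, "wx": 0, "wy": 0, "wz": 0, "claw": -1}, {"tx": 1.0, "ty": 3, "tz": 0, "wx": 0, "wy": 0, "wz": 0, "claw": -1}, {"tx": 1.0, "ty": 3, "tz": 0, "wx": 0, "wy": 0, "wz": 0, "claw": -1}, {"tx": 1.0, "ty": 3, "tz": 0, "wx": 0, "wy": 0, "wz": 0, "claw": -1}, {"tx": 1.0, "ty": 3, "tz": 0, "wx": 0, "wy": 0, "wz": 0, "claw": -1}, {"tx": 1.0, "ty": 3, "tz": 0, "wx": 0, "wy": 0, "wz": 0, "claw": -1}, {"tx": 1.0, "ty": 3, "tz": 0, "wx": 0, "wy": 0, "wz": 0, "claw": -1}, {"tx": 1.0, "ty": 3, "tz": 0, "wx": 0, "wy": 0, "wz": 0, "claw": -1}, {"tx": 1.0, "ty": 3, "tz": 0, "wx": 0, "wy": 0, "wz": 0, "claw": -1}, {"tx": 0.8, "ty": 2, "tz": 0, "wx": 0, "wy": 0, "wz": 0, "claw": -1}, {"tx": 0.3, "ty": 0.8, "tz": 0, "wx": 0, "wy": 0, "wz": 0, "claw": -1}, {"tx": 0, "ty": 0, "tz": 0, "wx": 0, "wy": 0, "wz": 0, "claw": -1}]'

```text
time: 25.8
tcp_pos: [0.4487, 0.1413, 0.1702]
tcp_rot: [-0.002, 0.042, 0.999, 0.005]
wrist_force: [0.3, -0.5, -1.7]
width: 0.506
```

```bash
python3 plan.py .472 .114 .08 83.2;python3 - <<'E'
from cell import bot
import cv2
c=bot.capture('side')["img"][:,:,::-1]; cv2.imwrite("pics/side11.png",c)
E
```

```text
t 25.8 p [0.4487 0.1413 0.1702] alpha 85.15 zaxis [-0.0044  0.0097 -0.9999] w 0.506 F [ 0.28 -0.48 -1.72] j [ 0.16 -0.1  -0.17  1.51  0.01  0.24]
rotvec deg [ 0.53 -0.31  1.95]  after rot: t cm [-2.64 -2.43  9.02]
```

View pics/side11.png

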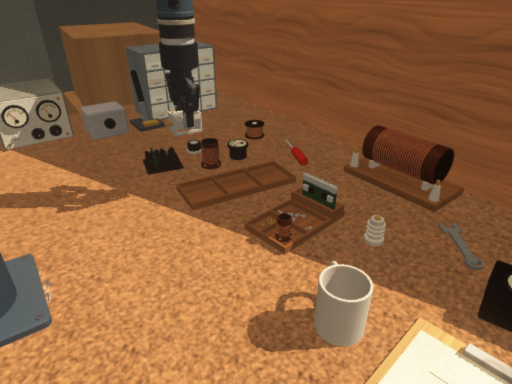

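Call:
step_arm --moves '[{"tx": -0.8, "ty": -0.7, "tz": 0.5, "wx": 0.5, "wy": -0.3, "wz": 1.9, "claw": -1}, {"tx": -0.9, "ty": -0.8, "tz": 1.5, "wx": 0, "wy": 0, "wz": 0, "claw": -1}, {"tx": -0.9, "ty": -0.8, "tz": 1.5, "wx": 0, "wy": 0, "wz": 0, "claw": -1}, {"tx": 0, "ty": 0, "tz": 1.5, "wx": 0, "wy": 0, "wz": 0, "claw": -1}, {"tx": 0, "ty": 0, "tz": 1.5, "wx": 0, "wy": 0, "wz": 0, "claw": -1}, {"tx": 0, "ty": 0, "tz": 1.5, "wx": 0, "wy": 0, "wz": 0, "claw": -1}, {"tx": 0, "ty": 0, "tz": 0.8, "wx": 0, "wy": 0, "wz": 0, "claw": -1}, {"tx": 0, "ty": 0, "tz": 0, "wx": 0, "wy": 0, "wz": 0, "claw": -1}, {"tx": 0, "ty": 0, "tz": 0, "wx": 0, "wy": 0, "wz": 0, "claw": -1}]'

```text
time: 26.75
tcp_pos: [0.4789, 0.0998, 0.077]
tcp_rot: [0.002, 0.073, 0.997, -0.004]
wrist_force: [-0.1, 1.0, -1.7]
width: 0.504
```

```bash
python3 plan.py .472 .114 .0146 83.2;python3 - <<'E'
from cell import bot
import cv2
c=bot.capture('side')["img"][:,:,::-1]; cv2.imwrite("pics/side12.png",c)
cv2.imwrite("pics/side12c.png",cv2.resize(c[100:220,150:310],None,fx=5,fy=5,interpolation=cv2.INTER_CUBIC))
E
```

```text
t 26.75 p [0.4789 0.0998 0.077 ] alpha 81.67 zaxis [ 0.0028 -0.0089 -1.    ] w 0.504 F [-0.15  0.98 -1.68] j [ 0.07 -0.02 -0.28  1.31 -0.01  0.22]
rotvec deg [-0.48  0.22 -1.53]  after rot: t cm [0.86 1.32 6.24]
```

View pics/side12c.png

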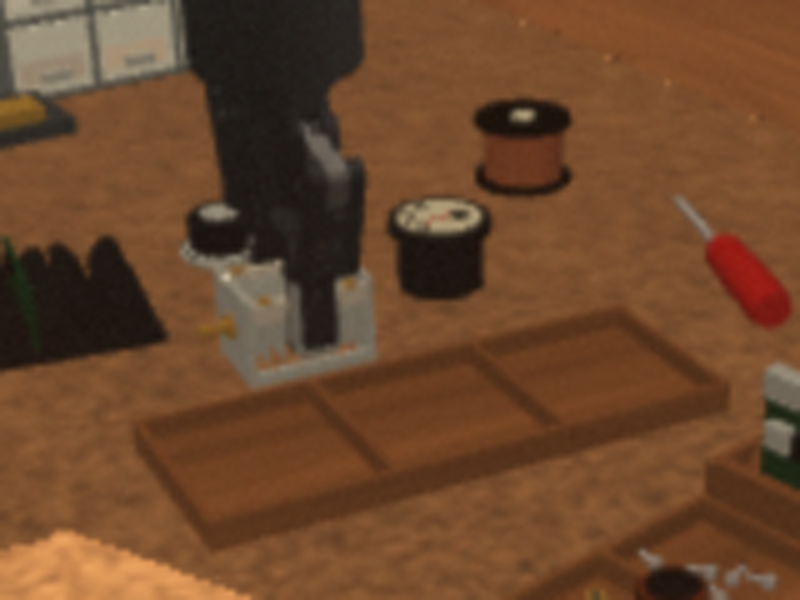

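Call:
step_arm --moves '[{"tx": 0.4, "ty": 0.6, "tz": 0, "wx": -0.5, "wy": 0.2, "wz": -1.5, "claw": -1}, {"tx": 0.4, "ty": 0.6, "tz": 0.5, "wx": 0, "wy": 0, "wz": 0, "claw": -1}, {"tx": 0, "ty": 0, "tz": 1, "wx": 0, "wy": 0, "wz": 0, "claw": -1}, {"tx": 0, "ty": 0, "tz": 1, "wx": 0, "wy": 0, "wz": 0, "claw": -1}, {"tx": 0, "ty": 0, "tz": 1, "wx": 0, "wy": 0, "wz": 0, "claw": -1}, {"tx": 0, "ty": 0, "tz": 0.7, "wx": 0, "wy": 0, "wz": 0, "claw": -1}, {"tx": 0, "ty": 0, "tz": 0, "wx": 0, "wy": 0, "wz": 0, "claw": -1}, {"tx": 0, "ty": 0, "tz": 0, "wx": 0, "wy": 0, "wz": 0, "claw": -1}]'

```text
time: 27.6
tcp_pos: [0.4731, 0.1147, 0.0329]
tcp_rot: [0.002, 0.058, 0.998, 0.001]
wrist_force: [-0.1, 0.4, -1.5]
width: 0.51
```

```bash
python3 plan.py .472 .114 .0146 83.2;python3 - <<'E'
from cell import bot
import cv2
c=bot.capture('side')["img"][:,:,::-1]; cv2.imwrite("pics/side13.png",c)
cv2.imwrite("pics/side13c.png",cv2.resize(c[100:220,150:310],None,fx=5,fy=5,interpolation=cv2.INTER_CUBIC))
E
```

```text
t 27.6 p [0.4731 0.1147 0.0329] alpha 83.39 zaxis [ 0.0035  0.0011 -1.    ] w 0.51 F [-0.08  0.43 -1.47] j [ 0.1  -0.   -0.35  1.22  0.    0.21]
rotvec deg [0.09 0.19 0.19]  after rot: t cm [ 0.1  -0.08  1.83]
```

View pics/side13c.png

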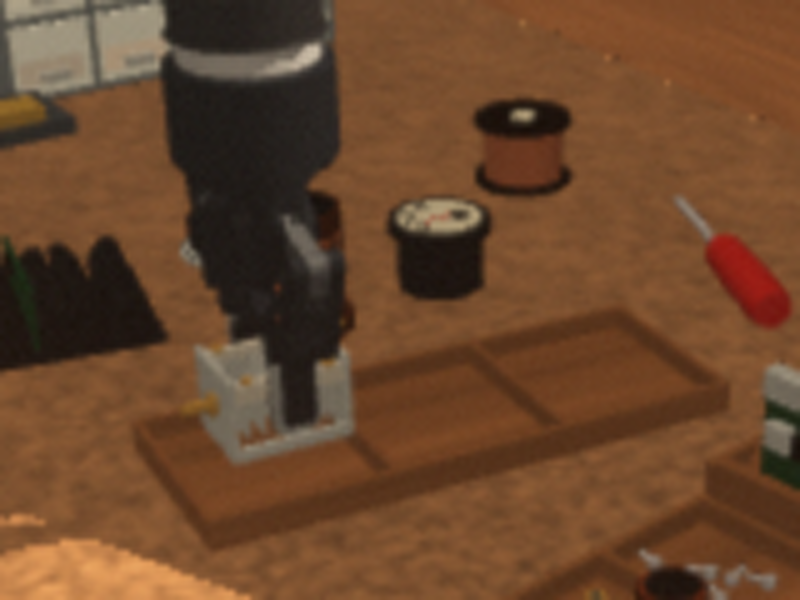

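Call:
step_arm --moves '[{"tx": 0, "ty": 0, "tz": 0.5, "wx": 0, "wy": 0.2, "wz": 0, "claw": -1}, {"tx": 0, "ty": 0, "tz": 0.5, "wx": 0, "wy": 0, "wz": 0, "claw": -1}, {"tx": 0, "ty": 0, "tz": 0.4, "wx": 0, "wy": 0, "wz": 0, "claw": -1}, {"tx": 0, "ty": 0, "tz": 0.2, "wx": 0, "wy": 0, "wz": 0, "claw": -1}, {"tx": 0, "ty": 0, "tz": 0.1, "wx": 0, "wy": 0, "wz": 0, "claw": -1}, {"tx": 0, "ty": 0, "tz": 0, "wx": 0, "wy": 0, "wz": 0, "claw": -1}]'

```text
time: 28.25
tcp_pos: [0.4742, 0.1146, 0.0155]
tcp_rot: [0.001, 0.058, 0.998, 0.001]
wrist_force: [0.7, 0.5, -1.3]
width: 0.507
```

```bash
python3 plan.py .472 .114 .0146 83.2
```

```text
t 28.25 p [0.4742 0.1146 0.0155] alpha 83.36 zaxis [ 0.0017  0.0016 -1.    ] w 0.507 F [ 0.74  0.51 -1.26] j [ 0.1   0.02 -0.37  1.18  0.    0.21]
rotvec deg [0.1  0.08 0.16]  after rot: t cm [ 0.21 -0.08  0.09]
```

Call:
step_arm --moves '[{"tx": 0, "ty": 0, "tz": 0.15, "wx": 0, "wy": 0, "wz": 0, "claw": -1}, {"tx": 0, "ty": 0, "tz": 0, "wx": 0, "wy": 0, "wz": 0, "claw": -1}, {"tx": 0, "ty": 0, "tz": 0, "wx": 0, "wy": 0, "wz": 0, "claw": 0.4}, {"tx": 0, "ty": 0, "tz": 0, "wx": 0, "wy": 0, "wz": 0, "claw": 0.4}, {"tx": 0, "ty": 0, "tz": 0, "wx": 0, "wy": 0, "wz": 0, "claw": 0.4}, {"tx": 0, "ty": 0, "tz": -1, "wx": 0, "wy": 0, "wz": 0, "claw": 0.4}, {"tx": 0, "ty": 0, "tz": -2, "wx": 0, "wy": 0, "wz": 0, "claw": 0.4}, {"tx": 0, "ty": 0, "tz": -3, "wx": 0, "wy": 0, "wz": 0, "claw": 0.4}, {"tx": 0, "ty": 0, "tz": -3, "wx": 0, "wy": 0, "wz": 0, "claw": 0.4}, {"tx": 0, "ty": 0, "tz": -3, "wx": 0, "wy": 0, "wz": 0, "claw": 0.6}, {"tx": 0, "ty": 0, "tz": -2, "wx": 0, "wy": 0, "wz": 0, "claw": 0.6}, {"tx": 0, "ty": 0, "tz": 0, "wx": 0, "wy": 0, "wz": 0, "claw": 0.6}]'

```text
time: 29.45
tcp_pos: [0.4749, 0.1145, 0.165]
tcp_rot: [0.004, 0.058, 0.998, 0.001]
wrist_force: [0.5, 0.2, 0.4]
width: 0.796
```

```bash
python3 plan.py .5623 .2475 .12 90;python3 - <<'E'
from cell import bot
import cv2
c=bot.capture('side')["img"][:,:,::-1]; cv2.imwrite("pics/side14.png",c)
cv2.imwrite("pics/side14c.png",cv2.resize(c[100:220,150:310],None,fx=5,fy=5,interpolation=cv2.INTER_CUBIC))
E
```

```text
t 29.45 p [0.4749 0.1145 0.165 ] alpha 83.36 zaxis [ 0.0074  0.0022 -1.    ] w 0.796 F [0.49 0.23 0.37] j [ 0.1  -0.06 -0.14  1.48  0.    0.21]
rotvec deg [ 0.15  0.42 -6.64]  after rot: t cm [-8.74 13.3   4.5 ]
```

View pics/side14c.png

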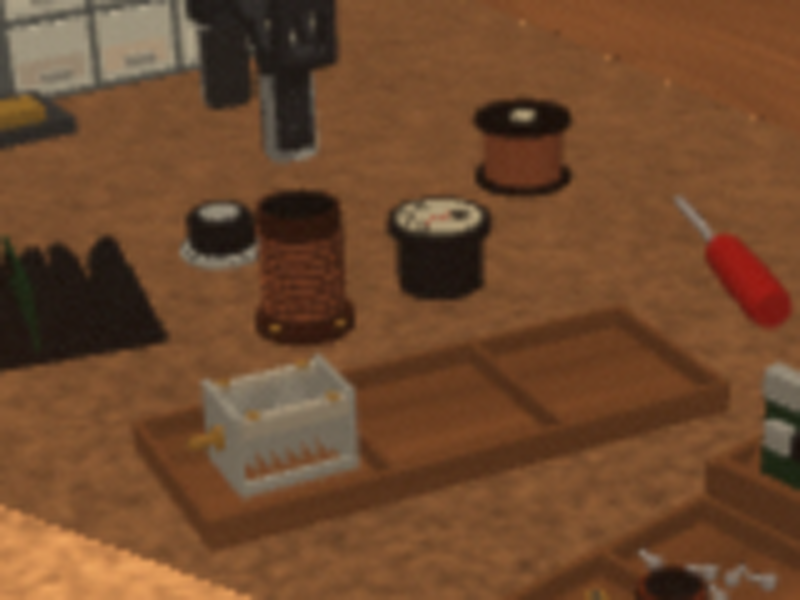

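Call:
step_arm --moves '[{"tx": 0, "ty": 0, "tz": 0, "wx": 0.1, "wy": 0.4, "wz": -6.6, "claw": 0.7}, {"tx": -1.4, "ty": 2.2, "tz": 0.5, "wx": 0, "wy": 0, "wz": 0, "claw": 0.7}, {"tx": -1.5, "ty": 2.2, "tz": 0.5, "wx": 0, "wy": 0, "wz": 0, "claw": 0.7}, {"tx": -1.5, "ty": 2.2, "tz": 0.5, "wx": 0, "wy": 0, "wz": 0, "claw": 0.7}, {"tx": -1.5, "ty": 2.2, "tz": 0.5, "wx": 0, "wy": 0, "wz": 0, "claw": 0.7}, {"tx": -1.5, "ty": 2.2, "tz": 0.5, "wx": 0, "wy": 0, "wz": 0, "claw": 0.7}, {"tx": -1.3, "ty": 2, "tz": 0.5, "wx": 0, "wy": 0, "wz": 0, "claw": 0.7}, {"tx": 0, "ty": 0, "tz": 0, "wx": 0, "wy": 0, "wz": 0, "claw": 0.7}, {"tx": 0, "ty": 0, "tz": 0, "wx": 0, "wy": 0, "wz": 0, "claw": 0.7}]'

```text
time: 30.4
tcp_pos: [0.5562, 0.2467, 0.1167]
tcp_rot: [-0.011, -0.001, 1.0, -0.003]
wrist_force: [-0.5, 0.0, 0.3]
width: 0.85
```

```bash
python3 plan.py .5623 .2475 .10 90
```

```text
t 30.4 p [0.5562 0.2467 0.1167] alpha 90.13 zaxis [-0.022  -0.0061 -0.9997] w 0.85 F [-0.47  0.01  0.27] j [0.31 0.29 0.15 1.45 0.   0.3 ]
rotvec deg [-0.35 -1.26  0.13]  after rot: t cm [-0.61  0.08  1.67]
```

Call:
step_arm --moves '[{"tx": 0, "ty": 0, "tz": 0, "wx": -0.3, "wy": -1.3, "wz": 0, "claw": 0.7}, {"tx": -0.5, "ty": 0, "tz": 0.5, "wx": 0, "wy": 0, "wz": 0, "claw": 0.7}, {"tx": 0, "ty": 0, "tz": 0.8, "wx": 0, "wy": 0, "wz": 0, "claw": 0.7}, {"tx": 0, "ty": 0, "tz": 0, "wx": 0, "wy": 0, "wz": 0, "claw": 0.7}, {"tx": 0, "ty": 0, "tz": 0, "wx": 0, "wy": 0, "wz": 0, "claw": 0.7}]'

```text
time: 30.9
tcp_pos: [0.5587, 0.2433, 0.0998]
tcp_rot: [-0.003, 0.0, 1.0, -0.002]
wrist_force: [0.3, -0.9, 0.1]
width: 0.849
```

```bash
python3 plan.py .5623 .2475 .034 90;python3 - <<'E'
from cell import bot
import cv2
c=bot.capture('side')["img"][:,:,::-1]; cv2.imwrite("pics/side15.png",c)
cv2.imwrite("pics/side15c.png",cv2.resize(c[80:200,130:290],None,fx=5,fy=5,interpolation=cv2.INTER_CUBIC))
E
```

```text
t 30.9 p [0.5587 0.2433 0.0998] alpha 89.98 zaxis [-0.0051 -0.0035 -1.    ] w 0.849 F [ 0.31 -0.91  0.09] j [ 0.3   0.28  0.1   1.4  -0.    0.3 ]
rotvec deg [-0.2  -0.29 -0.02]  after rot: t cm [-0.36  0.42  6.58]
```

View pics/side15c.png

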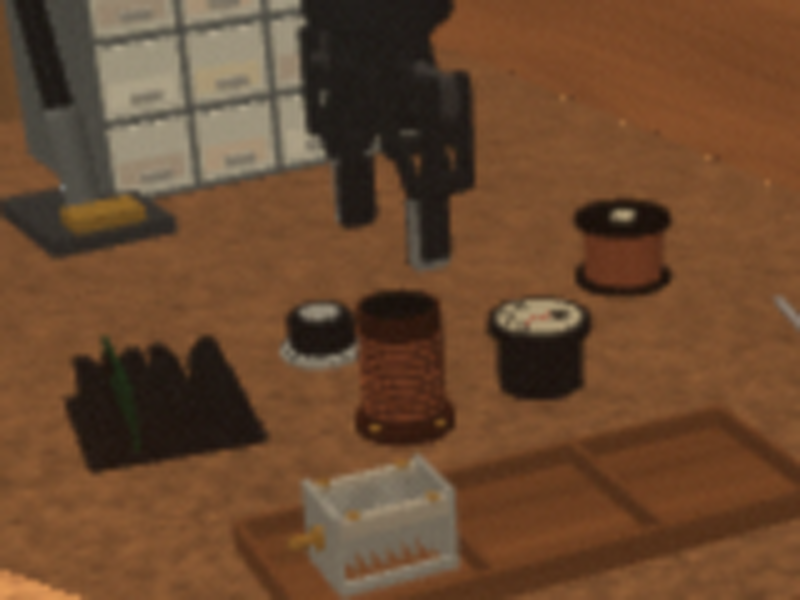

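Call:
step_arm --moves '[{"tx": -0.3, "ty": 0.4, "tz": 0, "wx": -0.2, "wy": -0.3, "wz": 0, "claw": 0.7}, {"tx": 0, "ty": 0, "tz": 1, "wx": 0, "wy": 0, "wz": 0, "claw": 0.7}, {"tx": 0, "ty": 0, "tz": 1, "wx": 0, "wy": 0, "wz": 0, "claw": 0.7}, {"tx": 0, "ty": 0, "tz": 0, "wx": 0, "wy": 0, "wz": 0, "claw": 0.7}]'

```text
time: 31.35
tcp_pos: [0.5625, 0.2477, 0.0788]
tcp_rot: [0.001, 0.0, 1.0, 0.0]
wrist_force: [-0.6, 0.4, 0.0]
width: 0.854
```

```bash
python3 plan.py .5623 .2475 .034 90
```

```text
t 31.35 p [0.5625 0.2477 0.0788] alpha 89.97 zaxis [ 1.6e-03  6.0e-04 -1.0e+00] w 0.854 F [-0.62  0.36  0.02] j [0.31 0.3  0.08 1.35 0.   0.31]
rotvec deg [ 0.04  0.09 -0.03]  after rot: t cm [ 0.02 -0.02  4.48]
```

Call:
step_arm --moves '[{"tx": 0, "ty": 0, "tz": 1.2, "wx": 0, "wy": 0, "wz": 0, "claw": 0.7}, {"tx": 0, "ty": 0, "tz": 1.2, "wx": 0, "wy": 0, "wz": 0, "claw": 0.7}, {"tx": 0, "ty": 0, "tz": 1.1, "wx": 0, "wy": 0, "wz": 0, "claw": 0.7}, {"tx": 0, "ty": 0, "tz": 0.7, "wx": 0, "wy": 0, "wz": 0, "claw": 0.7}, {"tx": 0, "ty": 0, "tz": 0, "wx": 0, "wy": 0, "wz": 0, "claw": 0.7}, {"tx": 0, "ty": 0, "tz": 0, "wx": 0, "wy": 0, "wz": 0, "claw": -1}, {"tx": 0, "ty": 0, "tz": 0, "wx": 0, "wy": 0, "wz": 0, "claw": -1}, {"tx": 0, "ty": 0, "tz": 0, "wx": 0, "wy": 0, "wz": 0, "claw": -1}, {"tx": 0, "ty": 0, "tz": 0, "wx": 0, "wy": 0, "wz": 0, "claw": -1}, {"tx": 0, "ty": 0, "tz": 0, "wx": 0, "wy": 0, "wz": 0, "claw": -1}, {"tx": 0, "ty": 0, "tz": 0, "wx": 0, "wy": 0, "wz": 0, "claw": -1}, {"tx": 0, "ty": 0, "tz": 0, "wx": 0, "wy": 0, "wz": 0, "claw": -1}]'

```text
time: 32.55
tcp_pos: [0.5616, 0.2477, 0.0319]
tcp_rot: [-0.0, 0.0, 1.0, 0.0]
wrist_force: [0.5, -0.3, -1.4]
width: 0.526
```

```bash
python3 plan.py .557 .104 .10 83.2
```

```text
t 32.55 p [0.5616 0.2477 0.0319] alpha 89.98 zaxis [-5.e-04  3.e-04 -1.e+00] w 0.526 F [ 0.51 -0.29 -1.43] j [0.31 0.32 0.01 1.26 0.   0.31]
rotvec deg [ 0.01 -0.03  6.78]  after rot: t cm [ -1.24 -14.32  -6.81]
```

Call:
step_arm --moves '[{"tx": 0, "ty": 0, "tz": -0.6, "wx": 0, "wy": 0, "wz": 0, "claw": -1}, {"tx": 0, "ty": 0, "tz": -1.2, "wx": 0, "wy": 0, "wz": 0, "claw": -1}, {"tx": 0, "ty": 0, "tz": -1.5, "wx": 0, "wy": 0, "wz": 0, "claw": -1}, {"tx": 0, "ty": 0, "tz": -1.5, "wx": 0, "wy": 0, "wz": 0, "claw": -1}, {"tx": 0, "ty": 0, "tz": -1.5, "wx": 0, "wy": 0, "wz": 0, "claw": -1}, {"tx": 0, "ty": 0, "tz": -1, "wx": 0, "wy": 0, "wz": 0, "claw": -1}, {"tx": 0, "ty": -1, "tz": 0, "wx": 0, "wy": 0, "wz": 0, "claw": -1}, {"tx": 0.1, "ty": -2, "tz": 0, "wx": 0, "wy": 0, "wz": 0, "claw": -1}, {"tx": 0.1, "ty": -2.2, "tz": 0, "wx": 0, "wy": 0, "wz": 0, "claw": -1}, {"tx": 0.1, "ty": -2.2, "tz": 0, "wx": 0, "wy": 0, "wz": 0, "claw": -1}, {"tx": 0.1, "ty": -2.2, "tz": 0, "wx": 0, "wy": 0, "wz": 0, "claw": -1}, {"tx": 0.1, "ty": -2.2, "tz": 0, "wx": 0, "wy": 0, "wz": 0, "claw": -1}, {"tx": 0, "ty": -1.5, "tz": 0, "wx": 0, "wy": 0, "wz": 0, "claw": -1}, {"tx": 0, "ty": -0.6, "tz": 0, "wx": 0, "wy": 0, "wz": 0, "claw": -1}, {"tx": 0, "ty": 0, "tz": 0, "wx": 0, "wy": 0, "wz": 0, "claw": -1}, {"tx": 0, "ty": 0, "tz": 0, "wx": 0, "wy": 0, "wz": 0, "claw": -1}]'

```text
time: 34.15
tcp_pos: [0.5571, 0.1004, 0.1145]
tcp_rot: [0.002, 0.0, 1.0, 0.0]
wrist_force: [0.0, 0.4, -1.4]
width: 0.525
```

```bash
python3 plan.py .557 .104 .036 90;python3 - <<'E'
from cell import bot
import cv2
c=bot.capture('side')["img"][:,:,::-1]; cv2.imwrite("pics/side16.png",c)
cv2.imwrite("pics/side16c.png",cv2.resize(c[80:200,150:310],None,fx=5,fy=5,interpolation=cv2.INTER_CUBIC))
E
```

```text
t 34.15 p [0.5571 0.1004 0.1145] alpha 89.98 zaxis [ 4.6e-03  6.0e-04 -1.0e+00] w 0.525 F [ 0.03  0.42 -1.38] j [ 0.06  0.15 -0.02  1.39  0.    0.06]
rotvec deg [ 0.04  0.26 -0.02]  after rot: t cm [0.01 0.36 7.85]
```

View pics/side16c.png

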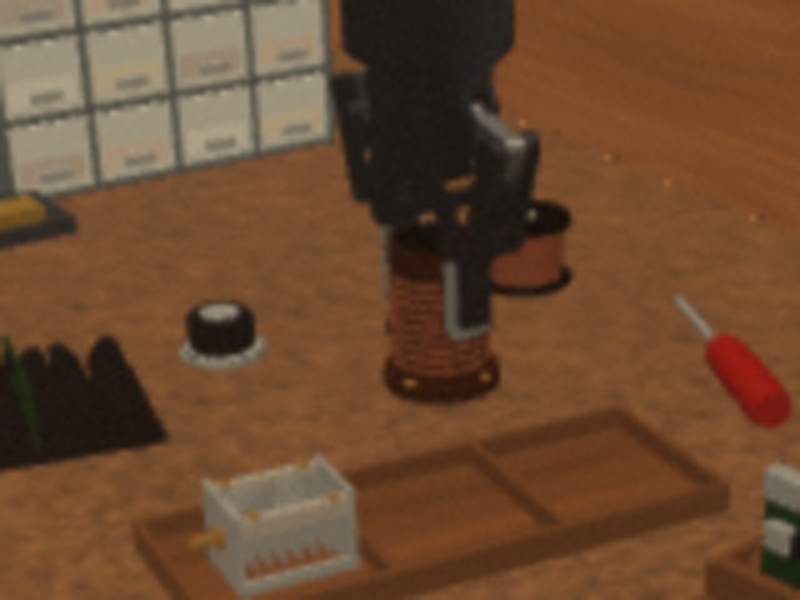

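Call:
step_arm --moves '[{"tx": 0, "ty": 0.35, "tz": 0.5, "wx": 0, "wy": 0.3, "wz": 0, "claw": -1}, {"tx": 0, "ty": 0, "tz": 1.1, "wx": 0, "wy": 0, "wz": 0, "claw": -1}, {"tx": 0, "ty": 0, "tz": 1.2, "wx": 0, "wy": 0, "wz": 0, "claw": -1}, {"tx": 0, "ty": 0, "tz": 1.2, "wx": 0, "wy": 0, "wz": 0, "claw": -1}, {"tx": 0, "ty": 0, "tz": 1.2, "wx": 0, "wy": 0, "wz": 0, "claw": -1}, {"tx": 0, "ty": 0, "tz": 0.8, "wx": 0, "wy": 0, "wz": 0, "claw": -1}, {"tx": 0, "ty": 0, "tz": 0.5, "wx": 0, "wy": 0, "wz": 0, "claw": -1}, {"tx": 0, "ty": 0, "tz": 0.3, "wx": 0, "wy": 0, "wz": 0, "claw": -1}, {"tx": 0, "ty": 0, "tz": 0, "wx": 0, "wy": 0, "wz": 0, "claw": -1}]'

```text
time: 35.1
tcp_pos: [0.5549, 0.1073, 0.0375]
tcp_rot: [-0.003, -0.002, 1.0, 0.0]
wrist_force: [0.3, -0.3, -2.2]
width: 0.526
```

```bash
python3 plan.py .557 .104 .0359 90
```

```text
t 35.1 p [0.5549 0.1073 0.0375] alpha 90.26 zaxis [-6.1e-03  9.0e-04 -1.0e+00] w 0.526 F [ 0.3  -0.28 -2.22] j [ 0.07  0.2  -0.12  1.26  0.    0.07]
rotvec deg [ 0.05 -0.35  0.26]  after rot: t cm [-0.21 -0.33  0.16]
```

Call:
step_arm --moves '[{"tx": 0, "ty": 0, "tz": 0.15, "wx": 0, "wy": -0.3, "wz": 0, "claw": -1}, {"tx": 0, "ty": 0, "tz": 0.1, "wx": 0, "wy": 0, "wz": 0, "claw": -1}, {"tx": 0, "ty": 0, "tz": 0, "wx": 0, "wy": 0, "wz": 0, "claw": -1}]'

```text
time: 35.4
tcp_pos: [0.5561, 0.1073, 0.0362]
tcp_rot: [0.001, -0.002, 1.0, 0.001]
wrist_force: [0.4, -0.4, -1.1]
width: 0.526
```

```bash
python3 plan.py .557 .104 .0359 90
```

```text
t 35.4 p [0.5561 0.1073 0.0362] alpha 90.25 zaxis [ 0.0023  0.0012 -1.    ] w 0.526 F [ 0.44 -0.41 -1.09] j [ 0.07  0.2  -0.13  1.24  0.    0.07]
rotvec deg [0.07 0.13 0.25]  after rot: t cm [-0.09 -0.33  0.03]
```

Release and go up; then turn to the meter.

Call:
step_arm --moves '[{"tx": 0, "ty": 0, "tz": 0.1, "wx": 0, "wy": 0, "wz": 0, "claw": -1}, {"tx": 0, "ty": 0, "tz": 0, "wx": 0, "wy": 0, "wz": 0, "claw": 0.5}, {"tx": 0, "ty": 0, "tz": 0, "wx": 0, "wy": 0, "wz": 0, "claw": 0.5}, {"tx": 0, "ty": 0, "tz": 0, "wx": 0, "wy": 0, "wz": 0, "claw": 0.5}, {"tx": 0, "ty": 0, "tz": -1, "wx": 0, "wy": 0, "wz": 0, "claw": 0.5}, {"tx": 0, "ty": 0, "tz": -2, "wx": 0, "wy": 0, "wz": 0, "claw": 0.5}, {"tx": 0, "ty": 0, "tz": -3, "wx": 0, "wy": 0, "wz": 0, "claw": 0.5}, {"tx": 0, "ty": 0, "tz": -3, "wx": 0, "wy": 0, "wz": 0, "claw": 0.5}, {"tx": 0, "ty": 0, "tz": -2, "wx": 0, "wy": 0, "wz": 0, "claw": 1}, {"tx": 0, "ty": 0, "tz": 0, "wx": 0, "wy": 0, "wz": 0, "claw": 1}, {"tx": 0, "ty": 0, "tz": 0, "wx": 0, "wy": 0, "wz": 0, "claw": 1}]'

```text
time: 36.5
tcp_pos: [0.5574, 0.1072, 0.1553]
tcp_rot: [0.005, -0.002, 1.0, 0.001]
wrist_force: [-0.2, 0.1, 0.6]
width: 1.001
```

```bash
python3 plan.py .6555 .253 .10 90;python3 - <<'E'
from cell import bot
import cv2
c=bot.capture('side')["img"][:,:,::-1]; cv2.imwrite("pics/side17.png",c)
cv2.imwrite("pics/side17c.png",cv2.resize(c[80:200,150:310],None,fx=5,fy=5,interpolation=cv2.INTER_CUBIC))
E
```

```text
t 36.5 p [0.5574 0.1072 0.1553] alpha 90.25 zaxis [ 0.0093  0.0017 -1.    ] w 1.001 F [-0.17  0.12  0.6 ] j [0.07 0.14 0.05 1.47 0.   0.07]
rotvec deg [0.09 0.53 0.25]  after rot: t cm [-9.81 14.58  5.53]
```

View pics/side17c.png

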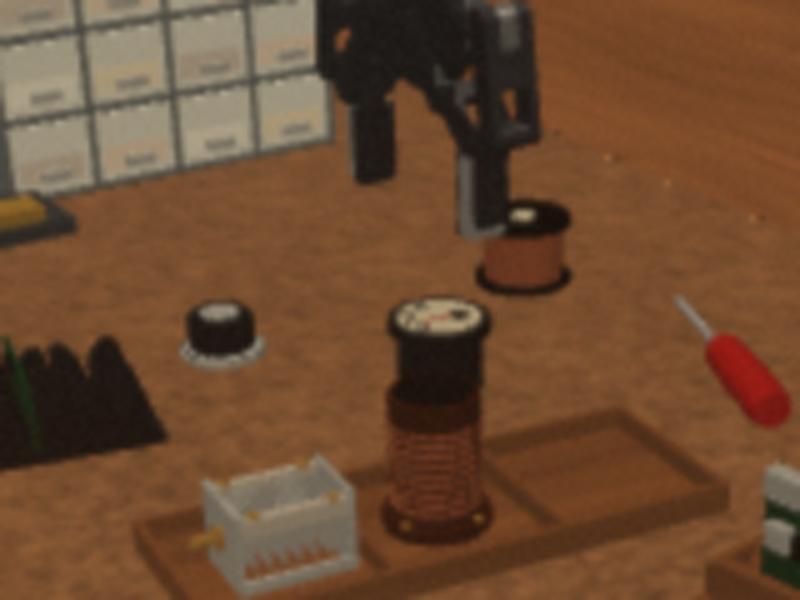

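Call:
step_arm --moves '[{"tx": -1.2, "ty": 1.8, "tz": 0.3, "wx": 0, "wy": 0.5, "wz": 0.2, "claw": 1}, {"tx": -1.6, "ty": 2.4, "tz": 0.5, "wx": 0, "wy": 0, "wz": 0, "claw": 1}, {"tx": -1.6, "ty": 2.4, "tz": 0.5, "wx": 0, "wy": 0, "wz": 0, "claw": 1}, {"tx": -1.6, "ty": 2.4, "tz": 0.5, "wx": 0, "wy": 0, "wz": 0, "claw": 1}, {"tx": -1.6, "ty": 2.4, "tz": 0.5, "wx": 0, "wy": 0, "wz": 0, "claw": 1}, {"tx": -1.3, "ty": 1.8, "tz": 0.5, "wx": 0, "wy": 0, "wz": 0, "claw": 1}, {"tx": -0.6, "ty": 0.8, "tz": 0.3, "wx": 0, "wy": 0, "wz": 0, "claw": 1}, {"tx": 0, "ty": 0, "tz": 0, "wx": 0, "wy": 0, "wz": 0, "claw": 1}, {"tx": 0, "ty": 0, "tz": 0, "wx": 0, "wy": 0, "wz": 0, "claw": 1}]'

```text
time: 37.45
tcp_pos: [0.6473, 0.2489, 0.106]
tcp_rot: [-0.012, 0.001, 1.0, -0.003]
wrist_force: [-0.5, -1.0, 0.2]
width: 1.001
```

```bash
python3 plan.py .6555 .253 .10 90
```

```text
t 37.45 p [0.6473 0.2489 0.106 ] alpha 89.89 zaxis [-0.0239 -0.0057 -0.9997] w 1.001 F [-0.54 -0.96  0.24] j [0.27 0.53 0.44 1.5  0.   0.27]
rotvec deg [-0.33 -1.37 -0.11]  after rot: t cm [-0.82  0.41  0.6 ]
```

Call:
step_arm --moves '[{"tx": 0, "ty": 0, "tz": 0, "wx": -0.3, "wy": -1.4, "wz": 0, "claw": 1}, {"tx": -0.6, "ty": 0.4, "tz": 0.7, "wx": 0, "wy": 0, "wz": 0, "claw": 1}, {"tx": 0, "ty": 0, "tz": 1, "wx": 0, "wy": 0, "wz": 0, "claw": 1}, {"tx": 0, "ty": 0, "tz": 0, "wx": 0, "wy": 0, "wz": 0, "claw": 1}, {"tx": 0, "ty": 0, "tz": 0, "wx": 0, "wy": 0, "wz": 0, "claw": 1}]'

```text
time: 37.95
tcp_pos: [0.6523, 0.2491, 0.0876]
tcp_rot: [-0.001, 0.003, 1.0, -0.001]
wrist_force: [-0.9, -0.3, 0.5]
width: 0.998
```

```bash
python3 plan.py .6555 .253 .013 90;python3 - <<'E'
from cell import bot
import cv2
c=bot.capture('side')["img"][:,:,::-1]; cv2.imwrite("pics/side18.png",c)
cv2.imwrite("pics/side18c.png",cv2.resize(c[80:200,150:310],None,fx=5,fy=5,interpolation=cv2.INTER_CUBIC))
E
```

```text
t 37.95 p [0.6523 0.2491 0.0876] alpha 89.67 zaxis [-0.0017 -0.0023 -1.    ] w 0.998 F [-0.9  -0.26  0.53] j [ 0.27  0.52  0.39  1.44 -0.    0.28]
rotvec deg [-0.13 -0.1  -0.33]  after rot: t cm [-0.32  0.39  7.46]
```

View pics/side18c.png

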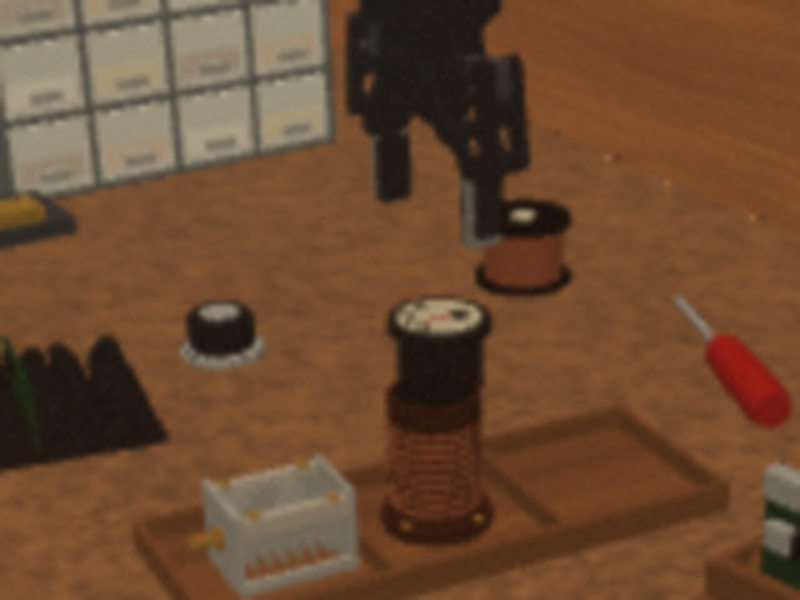

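Call:
step_arm --moves '[{"tx": -0.3, "ty": 0.4, "tz": 0.2, "wx": -0.1, "wy": 0, "wz": 0, "claw": 1}, {"tx": 0, "ty": 0, "tz": 1, "wx": 0, "wy": 0, "wz": 0, "claw": 1}, {"tx": 0, "ty": 0, "tz": 1, "wx": 0, "wy": 0, "wz": 0, "claw": 1}, {"tx": 0, "ty": 0, "tz": 0, "wx": 0, "wy": 0, "wz": 0, "claw": 1}]'

```text
time: 38.4
tcp_pos: [0.6561, 0.2534, 0.0642]
tcp_rot: [-0.0, 0.003, 1.0, -0.0]
wrist_force: [-0.2, -0.0, 0.5]
width: 0.999
```

```bash
python3 plan.py .6555 .253 .013 90
```

```text
t 38.4 p [0.6561 0.2534 0.0642] alpha 89.66 zaxis [-1.e-03 -2.e-04 -1.e+00] w 0.999 F [-0.19 -0.03  0.46] j [0.27 0.54 0.37 1.4  0.   0.28]
rotvec deg [-0.01 -0.05 -0.34]  after rot: t cm [ 0.06 -0.04  5.12]
```

Call:
step_arm --moves '[{"tx": 0, "ty": 0, "tz": 1.1, "wx": 0, "wy": 0, "wz": 0, "claw": 1}, {"tx": 0, "ty": 0, "tz": 1.1, "wx": 0, "wy": 0, "wz": 0, "claw": 1}, {"tx": 0, "ty": 0, "tz": 1.1, "wx": 0, "wy": 0, "wz": 0, "claw": 1}, {"tx": 0, "ty": 0, "tz": 1, "wx": 0, "wy": 0, "wz": 0, "claw": 1}, {"tx": 0, "ty": 0, "tz": 0.5, "wx": 0, "wy": 0, "wz": 0, "claw": 1}, {"tx": 0, "ty": 0, "tz": 0, "wx": 0, "wy": 0, "wz": 0, "claw": 1}, {"tx": 0, "ty": 0, "tz": 0, "wx": 0, "wy": 0, "wz": 0, "claw": 1}]'

```text
time: 39.1
tcp_pos: [0.6542, 0.253, 0.0094]
tcp_rot: [-0.002, 0.003, 1.0, -0.001]
wrist_force: [0.5, 0.8, 0.7]
width: 1.0
```

```bash
python3 plan.py .6555 .253 .013 90
```

```text
t 39.1 p [0.6542 0.253  0.0094] alpha 89.67 zaxis [-0.005  -0.0014 -1.    ] w 1.0 F [0.46 0.78 0.65] j [0.27 0.57 0.3  1.31 0.   0.28]
rotvec deg [-0.08 -0.28 -0.33]  after rot: t cm [-0.13 -0.   -0.36]
```

Call:
step_arm --moves '[{"tx": -0.1, "ty": 0, "tz": -0.4, "wx": 0, "wy": -0.3, "wz": 0, "claw": 1}, {"tx": 0, "ty": 0, "tz": 0, "wx": 0, "wy": 0, "wz": 0, "claw": 1}, {"tx": 0, "ty": 0, "tz": 0, "wx": 0, "wy": 0, "wz": 0, "claw": -1}, {"tx": 0, "ty": 0, "tz": 0, "wx": 0, "wy": 0, "wz": 0, "claw": -1}, {"tx": 0, "ty": 0, "tz": 0, "wx": 0, "wy": 0, "wz": 0, "claw": -1}, {"tx": 0, "ty": 0, "tz": 0, "wx": 0, "wy": 0, "wz": 0, "claw": -1}, {"tx": 0, "ty": 0, "tz": 0, "wx": 0, "wy": 0, "wz": 0, "claw": -1}, {"tx": 0, "ty": 0, "tz": 0, "wx": 0, "wy": 0, "wz": 0, "claw": -1}]'

```text
time: 39.9
tcp_pos: [0.6575, 0.2533, 0.0171]
tcp_rot: [0.003, 0.003, 1.0, -0.0]
wrist_force: [-0.5, -0.0, -0.3]
width: 0.676
```

```bash
python3 plan.py .648 .093 .10 90;python3 - <<'E'
from cell import bot
import cv2
c=bot.capture('side')["img"][:,:,::-1]; cv2.imwrite("pics/side19.png",c)
cv2.imwrite("pics/side19c.png",cv2.resize(c[80:180,180:280],None,fx=6,fy=6,interpolation=cv2.INTER_CUBIC))
E
```

```text
t 39.9 p [0.6575 0.2533 0.0171] alpha 89.66 zaxis [ 6.1e-03 -5.0e-04 -1.0e+00] w 0.676 F [-0.47 -0.03 -0.3 ] j [ 0.27  0.56  0.3   1.31 -0.    0.28]
rotvec deg [-0.03  0.35 -0.34]  after rot: t cm [  0.95 -16.03  -8.29]
```

View pics/side19c.png

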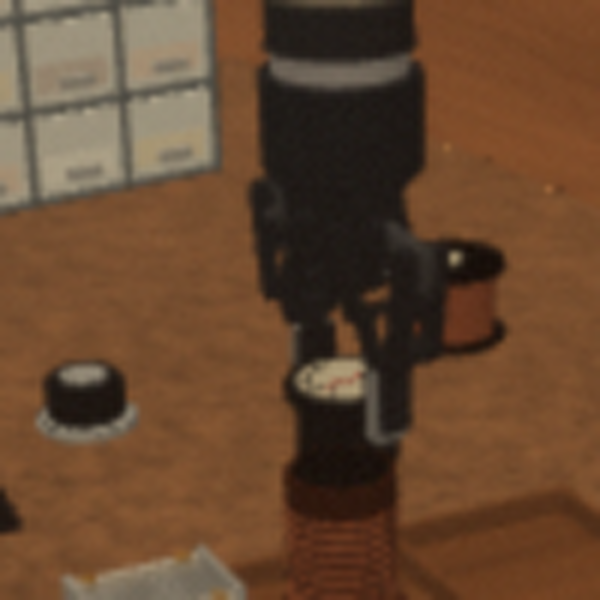

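Call:
step_arm --moves '[{"tx": 0, "ty": 0, "tz": -0.4, "wx": 0, "wy": 0, "wz": 0, "claw": -1}, {"tx": 0, "ty": 0, "tz": -0.8, "wx": 0, "wy": 0, "wz": 0, "claw": -1}, {"tx": 0, "ty": 0, "tz": -1.2, "wx": 0, "wy": 0, "wz": 0, "claw": -1}, {"tx": 0, "ty": 0, "tz": -1.5, "wx": 0, "wy": 0, "wz": 0, "claw": -1}, {"tx": 0, "ty": 0, "tz": -1.5, "wx": 0, "wy": 0, "wz": 0, "claw": -1}, {"tx": 0, "ty": 0, "tz": -0.8, "wx": 0, "wy": 0, "wz": 0, "claw": -1}, {"tx": 0, "ty": 0, "tz": 0, "wx": 0, "wy": 0, "wz": 0, "claw": -1}, {"tx": 0, "ty": 0, "tz": 0, "wx": 0, "wy": 0, "wz": 0, "claw": -1}]'

```text
time: 40.75
tcp_pos: [0.6569, 0.2534, 0.0848]
tcp_rot: [0.003, 0.003, 1.0, -0.0]
wrist_force: [-0.1, -0.1, -2.6]
width: 0.678
```

```bash
python3 plan.py .648 .093 .09 90;python3 - <<'E'
from cell import bot
import cv2
c=bot.capture('side')["img"][:,:,::-1]; cv2.imwrite("pics/side20.png",c)
cv2.imwrite("pics/side20c.png",cv2.resize(c[60:180,170:290],None,fx=5,fy=5,interpolation=cv2.INTER_CUBIC))
E
```

```text
t 40.75 p [0.6569 0.2534 0.0848] alpha 89.66 zaxis [ 5.8e-03 -3.0e-04 -1.0e+00] w 0.678 F [-0.06 -0.12 -2.57] j [ 0.27  0.53  0.39  1.43 -0.    0.28]
rotvec deg [-0.02  0.33 -0.34]  after rot: t cm [  0.89 -16.04  -0.52]
```

View pics/side20c.png

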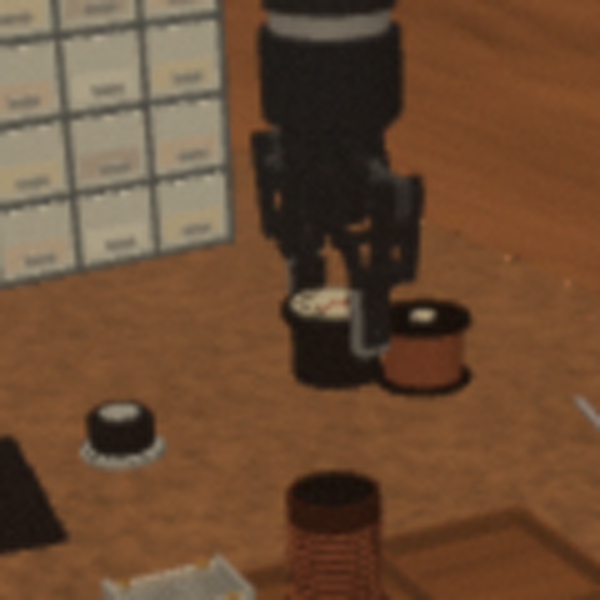

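Call:
step_arm --moves '[{"tx": 0, "ty": -1, "tz": -0.2, "wx": 0, "wy": 0.3, "wz": 0, "claw": -1}, {"tx": 0.1, "ty": -2, "tz": -0.2, "wx": 0, "wy": 0, "wz": 0, "claw": -1}, {"tx": 0.1, "ty": -2.2, "tz": 0, "wx": 0, "wy": 0, "wz": 0, "claw": -1}, {"tx": 0.1, "ty": -2.2, "tz": 0, "wx": 0, "wy": 0, "wz": 0, "claw": -1}, {"tx": 0.1, "ty": -2.2, "tz": 0, "wx": 0, "wy": 0, "wz": 0, "claw": -1}, {"tx": 0.1, "ty": -2.2, "tz": 0, "wx": 0, "wy": 0, "wz": 0, "claw": -1}, {"tx": 0.1, "ty": -2, "tz": 0, "wx": 0, "wy": 0, "wz": 0, "claw": -1}, {"tx": 0.1, "ty": -1.4, "tz": 0, "wx": 0, "wy": 0, "wz": 0, "claw": -1}, {"tx": 0, "ty": -0.5, "tz": 0, "wx": 0, "wy": 0, "wz": 0, "claw": -1}, {"tx": 0, "ty": 0, "tz": 0, "wx": 0, "wy": 0, "wz": 0, "claw": -1}, {"tx": 0, "ty": 0, "tz": 0, "wx": 0, "wy": 0, "wz": 0, "claw": -1}]'

```text
time: 41.9
tcp_pos: [0.6426, 0.0774, 0.0832]
tcp_rot: [-0.006, 0.006, 1.0, -0.003]
wrist_force: [0.1, 0.6, -2.4]
width: 0.674
```

```bash
python3 plan.py .648 .093 .021 90;python3 - <<'E'
from cell import bot
import cv2
c=bot.capture('side')["img"][:,:,::-1]; cv2.imwrite("pics/side21.png",c)
cv2.imwrite("pics/side21c.png",cv2.resize(c[80:200,170:310],None,fx=5,fy=5,interpolation=cv2.INTER_CUBIC))
E
```

```text
t 41.9 p [0.6426 0.0774 0.0832] alpha 89.29 zaxis [-0.0126 -0.0061 -0.9999] w 0.674 F [ 0.15  0.58 -2.37] j [ 0.02  0.4   0.21  1.4  -0.01  0.03]
rotvec deg [-0.35 -0.72 -0.71]  after rot: t cm [-0.54  1.56  6.22]
```

View pics/side21c.png

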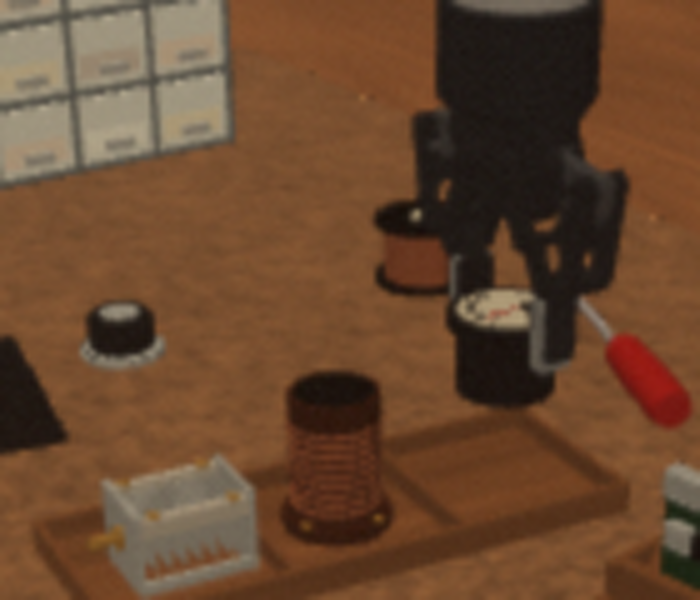

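Call:
step_arm --moves '[{"tx": -0.2, "ty": 0.7, "tz": 0, "wx": -0.3, "wy": -0.7, "wz": 0, "claw": -1}, {"tx": -0.2, "ty": 0.7, "tz": 0.5, "wx": 0, "wy": 0, "wz": 0, "claw": -1}, {"tx": 0, "ty": 0, "tz": 1, "wx": 0, "wy": 0, "wz": 0, "claw": -1}, {"tx": 0, "ty": 0, "tz": 1, "wx": 0, "wy": 0, "wz": 0, "claw": -1}, {"tx": 0, "ty": 0, "tz": 1, "wx": 0, "wy": 0, "wz": 0, "claw": -1}, {"tx": 0, "ty": 0, "tz": 0.5, "wx": 0, "wy": 0, "wz": 0, "claw": -1}, {"tx": 0, "ty": 0, "tz": 0, "wx": 0, "wy": 0, "wz": 0, "claw": -1}, {"tx": 0, "ty": 0, "tz": 0, "wx": 0, "wy": 0, "wz": 0, "claw": -1}]'

```text
time: 42.75
tcp_pos: [0.6456, 0.0969, 0.0372]
tcp_rot: [-0.001, 0.003, 1.0, 0.0]
wrist_force: [0.5, -0.2, -0.7]
width: 0.674
```

```bash
python3 plan.py .648 .093 .021 90
```

```text
t 42.75 p [0.6456 0.0969 0.0372] alpha 89.65 zaxis [-2.8e-03  1.0e-04 -1.0e+00] w 0.674 F [ 0.5  -0.15 -0.75] j [0.05 0.42 0.15 1.3  0.   0.05]
rotvec deg [ 0.   -0.16 -0.35]  after rot: t cm [-0.24 -0.39  1.62]
```

Call:
step_arm --moves '[{"tx": -0.1, "ty": -0.2, "tz": 0.2, "wx": 0, "wy": -0.1, "wz": 0, "claw": -1}, {"tx": 0, "ty": 0, "tz": 0.5, "wx": 0, "wy": 0, "wz": 0, "claw": -1}, {"tx": 0, "ty": 0, "tz": 0.4, "wx": 0, "wy": 0, "wz": 0, "claw": -1}, {"tx": 0, "ty": 0, "tz": 0.3, "wx": 0, "wy": 0, "wz": 0, "claw": -1}, {"tx": 0, "ty": 0, "tz": 0.1, "wx": 0, "wy": 0, "wz": 0, "claw": -1}, {"tx": 0, "ty": 0, "tz": 0, "wx": 0, "wy": 0, "wz": 0, "claw": -1}]'

```text
time: 43.35
tcp_pos: [0.6479, 0.094, 0.0224]
tcp_rot: [0.001, 0.004, 1.0, 0.0]
wrist_force: [-1.4, -0.2, -1.5]
width: 0.674
```

```bash
python3 plan.py .648 .093 .021 90
```

```text
t 43.35 p [0.6479 0.094  0.0224] alpha 89.59 zaxis [ 0.0018  0.     -1.    ] w 0.674 F [-1.4  -0.25 -1.51] j [ 0.04  0.43  0.13  1.27 -0.    0.05]
rotvec deg [ 0.    0.1  -0.41]  after rot: t cm [-0.01 -0.1   0.14]
```

Call:
step_arm --moves '[{"tx": 0, "ty": 0, "tz": 0.15, "wx": 0, "wy": 0, "wz": 0, "claw": -1}, {"tx": 0, "ty": 0, "tz": 0.1, "wx": 0, "wy": 0, "wz": 0, "claw": -1}, {"tx": 0, "ty": 0, "tz": 0, "wx": 0, "wy": 0, "wz": 0, "claw": -1}]'

```text
time: 43.65
tcp_pos: [0.6483, 0.0941, 0.0213]
tcp_rot: [0.002, 0.004, 1.0, -0.0]
wrist_force: [0.4, -0.1, -1.1]
width: 0.673
```

```bash
python3 plan.py .648 .093 .021 90
```

```text
t 43.65 p [0.6483 0.0941 0.0213] alpha 89.59 zaxis [ 0.0032 -0.     -1.    ] w 0.673 F [ 0.42 -0.11 -1.08] j [ 0.04  0.43  0.13  1.27 -0.    0.05]
rotvec deg [-0.    0.18 -0.41]  after rot: t cm [ 0.03 -0.11  0.03]
```

Call:
step_arm --moves '[{"tx": 0, "ty": 0, "tz": 0.1, "wx": 0, "wy": 0, "wz": 0, "claw": -1}, {"tx": 0, "ty": 0, "tz": 0, "wx": 0, "wy": 0, "wz": 0, "claw": 0.9}, {"tx": 0, "ty": 0, "tz": 0, "wx": 0, "wy": 0, "wz": 0, "claw": 0.9}, {"tx": 0, "ty": 0, "tz": 0, "wx": 0, "wy": 0, "wz": 0, "claw": 0.9}, {"tx": 0, "ty": 0, "tz": -1, "wx": 0, "wy": 0, "wz": 0, "claw": 0.9}, {"tx": 0, "ty": 0, "tz": -2, "wx": 0, "wy": 0, "wz": 0, "claw": 0.9}, {"tx": 0, "ty": 0, "tz": -3, "wx": 0, "wy": 0, "wz": 0, "claw": 0.9}, {"tx": 0, "ty": 0, "tz": -4, "wx": 0, "wy": 0, "wz": 0, "claw": 0.9}, {"tx": 0, "ty": 0, "tz": -4, "wx": 0, "wy": 0, "wz": 0, "claw": 0.9}, {"tx": 1.5, "ty": 1.5, "tz": -1, "wx": 0, "wy": 0, "wz": 0, "claw": 0.9}, {"tx": 3, "ty": 3, "tz": 0, "wx": 0, "wy": 0, "wz": 0, "claw": 0.9}, {"tx": 3, "ty": 3, "tz": 0, "wx": 0, "wy": 0, "wz": 0, "claw": 0.9}, {"tx": 3, "ty": 3, "tz": 0, "wx": 0, "wy": 0, "wz": 0, "claw": 0.9}, {"tx": 3, "ty": 3, "tz": 0, "wx": 0, "wy": 0, "wz": 0, "claw": 0.9}, {"tx": 3, "ty": 3, "tz": 0, "wx": 0, "wy": 0, "wz": 0, "claw": 0.9}, {"tx": 3, "ty": 3, "tz": 0, "wx": 0, "wy": 0, "wz": 0, "claw": 0.9}, {"tx": 3, "ty": 3, "tz": 0, "wx": 0, "wy": 0, "wz": 0, "claw": 0.9}, {"tx": 3, "ty": 3, "tz": 0, "wx": 0, "wy": 0, "wz": 0, "claw": 0.9}, {"tx": 2, "ty": 3, "tz": 0, "wx": 0, "wy": 0, "wz": 0, "claw": 0.9}, {"tx": 1, "ty": 1, "tz": 0, "wx": 0, "wy": 0, "wz": 0, "claw": 0.9}]'

```text
time: 45.65
tcp_pos: [0.3622, 0.4015, 0.1893]
tcp_rot: [0.014, 0.007, 1.0, 0.005]
wrist_force: [0.6, -0.5, -0.1]
width: 0.951
```

Call:
step_arm --moves '[{"tx": 1, "ty": 3, "tz": 0, "wx": 0, "wy": 0, "wz": 0, "claw": 0.9}, {"tx": 1, "ty": 3, "tz": 0, "wx": 0, "wy": 0, "wz": 0, "claw": 0.9}, {"tx": 1, "ty": 3, "tz": 0, "wx": 0, "wy": 0, "wz": 0, "claw": 0.9}, {"tx": 0, "ty": 0, "tz": 0, "wx": 0, "wy": 0, "wz": 0, "claw": 0.9}, {"tx": 0, "ty": 0, "tz": 0, "wx": 0, "wy": 0, "wz": 0, "claw": 0.9}]'

```text
time: 46.15
tcp_pos: [0.3299, 0.4978, 0.1947]
tcp_rot: [0.016, 0.005, 1.0, 0.008]
wrist_force: [0.5, -0.3, 0.3]
width: 0.948
```

```bash
python3 plan.py;python3 - <<'E'
from cell import bot
import cv2
for n in('top','side'):
    c=bot.capture(n)["img"][:,:,::-1]; cv2.imwrite(f"pics/{n}22.png",c)
    r=c[120:280,70:330] if n=='top' else c[100:260,130:370]
    cv2.imwrite(f"pics/{n}22c.png",cv2.resize(r,None,fx=3,fy=3,interpolation=cv2.INTER_CUBIC))
E
```

```text
t 46.15 p [0.3299 0.4978 0.1947] alpha 89.45 zaxis [ 0.0322  0.0152 -0.9994] w 0.948 F [ 0.47 -0.27  0.35] j [ 0.88  0.2   0.19  1.53 -0.02  0.89]
```

View pics/top22c.png

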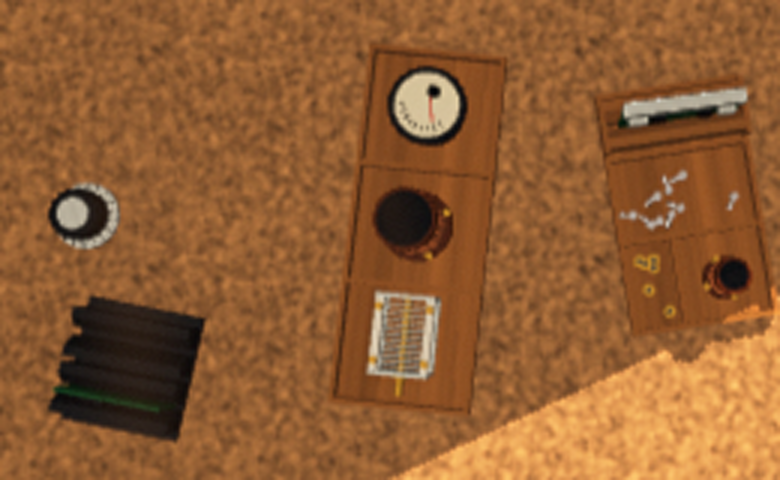

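View pics/side22c.png

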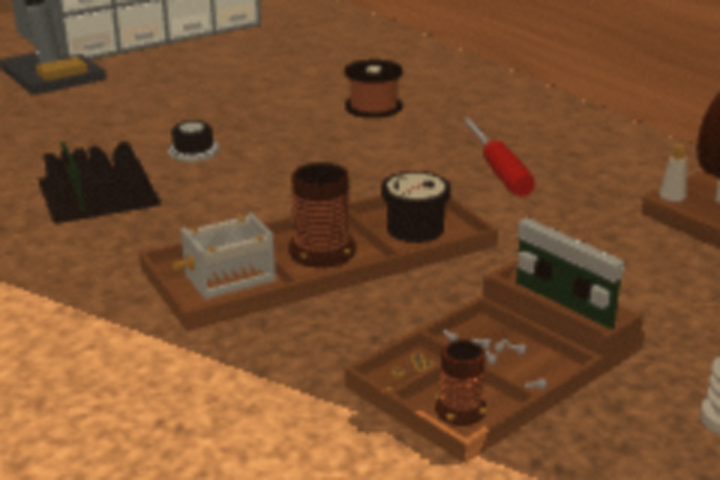

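Run:
```python
from h import *
a=cv2.imread("pics/top22.png")
c,m=blob(a,(272,144,324,165),lambda r:(r.min(2)>110)); w=np.array([px2w(*p,.079)[:2] for p in c]).astype(np.float32)
cv2.imwrite('pics/m_bar2.png',m)
r=cv2.minAreaRect(w);print(r)
b=cv2.imread("pics/side22.png")
c2,m2=blob(b,(298,170,342,215),lambda r:(r.min(2)>85)&(r.max(2)-r.min(2)<45))
# predicted bar top corners in side view if card seated
yaw=np.radians(6.6)
for z in(.079,.085):
  for p in [(-5,45),(-5,-45),(5,-45)]:
    X=.6385+(p[0]*np.cos(yaw)-p[1]*np.sin(yaw))/1e3;Y=-.0946+(p[0]*np.sin(yaw)+p[1]*np.cos(yaw))/1e3
    u,v=w2px((X,Y,z),'side');print(z,p,round(u,1),round(v,1),'crop',round((u-130)*3),round((v-100)*3))
print(c2.min(0),c2.max(0))
x=cv2.resize(b[160:225,285:355],None,fx=8,fy=8,interpolation=cv2.INTER_CUBIC);cv2.imwrite('pics/card_s.png',x)
x=cv2.resize(a[140:175,265:330],None,fx=10,fy=10,interpolation=cv2.INTER_CUBIC);cv2.imwrite('pics/card_t.png',x)
for n in("top","side"):
    A=cv2.imread(f"pics/{n}0.png");B=cv2.imread(f"pics/{n}22.png")
    for nm,bx in {'top':[('knob',(80,175,118,208)),('ins',(343,138,372,163)),('mug',(380,215,440,262))],'side':[('mug',(312,262,375,345)),('ins',(362,212,390,247))]}[n]:
        print(n,nm,cv2.absdiff(A,B)[bx[1]:bx[3],bx[0]:bx[2]].mean().round(2))
```

```text
((0.6361278295516968, -0.0959576964378357), (0.017543809488415718, 0.09024176746606827), 6.431980133056641)
0.079 (-5, 45) 301.5 173.0 crop 514 219
0.079 (-5, -45) 334.3 187.9 crop 613 264
0.079 (5, -45) 337.3 186.3 crop 622 259
0.085 (-5, 45) 301.6 170.6 crop 515 212
0.085 (-5, -45) 334.6 185.4 crop 614 256
0.085 (5, -45) 337.6 183.8 crop 623 251
[303.125 172.625] [337.125 192.625]
top knob 1.91
top ins 2.06
top mug 3.3
side mug 3.51
side ins 1.12
```

View pics/card_s.png

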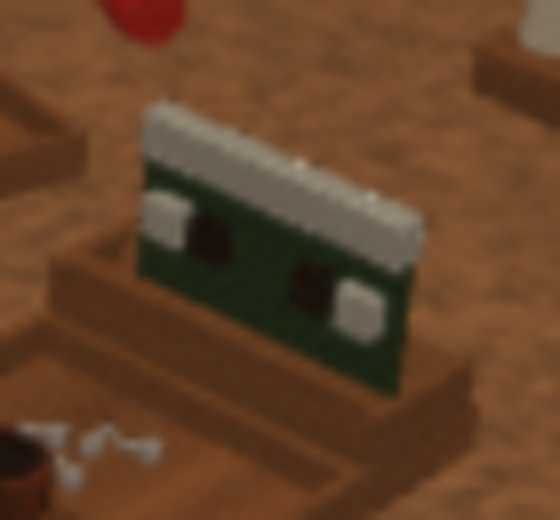

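View pics/card_t.png

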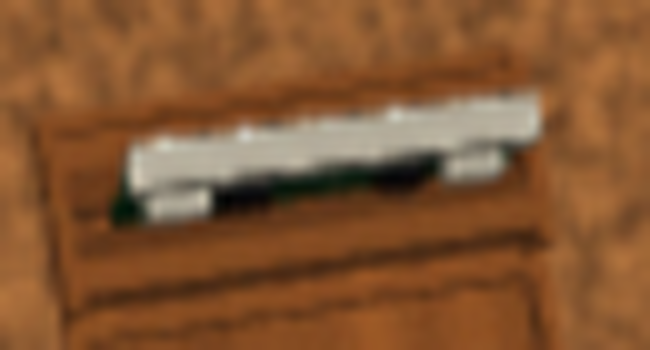

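Run:
```python
import cv2,numpy as np
for n,bx in[('side',(300,255,385,350)),('top',(378,212,445,265)),('top',(78,172,120,210)),('top',(343,136,374,166))]:
    f=lambda k:np.float32(cv2.cvtColor(cv2.imread(f"pics/{n}{k}.png")[bx[1]:bx[3],bx[0]:bx[2]],cv2.COLOR_BGR2GRAY))
    print(n,cv2.phaseCorrelate(f(0),f(22)))
from cell import bot
s=bot.state();print(s['time'],s['wrist_force']);print(bot.hand_in())
```

```text
side ((0.007072442656173905, 0.01986094007461503), 0.924049178759257)
top ((0.021658187623891934, -0.03365371129543249), 0.9203620047726259)
top ((0.4978826529405147, 0.019722609767800492), 0.9889336740970611)
top ((-0.03150749030613298, -0.034534556452220144), 0.982713962594668)
46.25 [ 0.47298014 -0.71978868  0.40539042]
the job is handed in; nothing more can be done
None
```

I made up both kits and handed the job in at about 46 s of the 128 s allowed. The hand-in gives no verdict.

**Where the parts are:**
- **Three-compartment tray:** the capacitor is in the near compartment, the large coil in the middle one and the meter, dial up, in the far one. In the last pictures each sits inside its own compartment and looks upright.
- **Other tray:** the small coil stands in the square compartment and the circuit board is in the card slot. I lowered each part onto its floor before letting go.
- **Gripper:** it is open and well clear of everything.

**Circuit board:** its yaw matches the slot at about 6.5°. Before release it was within about 1–2 mm of my estimate of the slot's centre. In the side view the bar appears about 2 px right of and 2.5 px below where I expected it. I took that as calibration error plus the board being fully down, since the earlier side-view check was already off by about 1 px.

**Parts to leave alone:** the mug and the insulator show shifts under 0.04 px between the first and last pictures. The knob's top-view comparison gave 0.5 px, or about 1 mm, in one direction. I never touched it, and the limit is 25 mm.

**Not checked:** I did not measure the final heights of the coils, meter and capacitor in the pictures. I judged them from the gripper height at release, each within about 1 mm of the expected floor height. The wrist force showed no clear contact with the floor before I let go.

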